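# Torque the vent drill's collet nut with a click wrench

### The arm

A 6-joint arm with a two-finger parallel gripper is mounted at the origin on the work surface. World frame = base frame: x ahead of the robot, y to its left, z up, the work surface at z = 0. Lengths are in m, angles in rad, forces in N, time in s.
With the tool pointing down it reaches from about 0.35 to 0.975 m from the base axis. Payload 4.9 kg.
Tool frame: the origin (TCP) lies midway between the tips of the shut fingers; the grasp point (between the pads) lies 19 mm behind it; z points along the fingers, y is the line along which they close (so a half turn about z gives the same grasp; the last joint's range is limited). The gripper opens to 85 mm and grips with 20 to 120 N. Pads are 22 mm wide; open, the fingers measure 114 mm over their backs; the gripper's body (76 mm by 85 mm) begins 54 mm behind the grasp point. The pads swing forward as they close: fully open they stand 13 mm farther back than shut.
Start: joints at [1.042, 0.053, 1.613, -0, 1.476, -0.119], TCP at [0.249, 0.573, 0.231] pointing down, gripper open.
Joint ranges: [-3.01, 3.01], [-1.01, 2.22], [0.06, 2.58], [-1.02, 4.17], [0.09, 2.62], [-3.14, 3.14]. Speed limits (rad/s): [2.57, 2.57, 3.14, 3.14, 3.14, 3.14].

### API

Orientations are given as a 3x3 rotation matrix whose columns are the frame's x, y, z axes.
In Python, from bench import get_state, grab_frame, get_calibration, ticket, spotter gives the robot as it stands.
- The arm moves only by the tool apply_moves, never from a script. Its arguments are lists of equal length, an entry for each row: "slide": the shift along the tool's x, y, z in m, a list of three; "twist": the turn about the tool's z in rad; "jaw": the closure in counts, from 0 (fully open) to 255 (shut). A call has exactly 5 rows; each row is the pose to reach, as a shift and turn from the pose commanded when the call began, along the tool's axes at that moment; what a row does not reach only later rows make up. A row lasts 1/10 s, in which the tool goes at most 50 mm and 8.59 degrees, less where a joint would pass 70% of its speed; a pose out of reach is approached as far as the arm can. A call with a gripper value outside its range is refused whole. The fingers move at their own pace and stop on an object; the grip force is fixed at half the most. Time passes only in rows, so rows that repeat a pose let the fingers close, or fill a call up. It gives the time, the measured TCP pose, the force, the opening and the grip force at its end, in the units of the state.
- get_state(): the state, without advancing time (a new reading comes with each control period).
- grab_frame(name): name is "scene" or "top" or "wrist"; returns the picture (400x640x3 uint8, red, green, blue); there is no depth.
- get_calibration(name): a dict with "camera_matrix" (3x3 intrinsics, pixels), "k1" (the pictures are not rectified: a ray, as slopes to the right and down, at radius r is drawn at 1 + k1 r^2 times it, then the intrinsics apply), "world_from_camera" (4x4, takes a point from camera to world coordinates); the wrist camera has in their place "tool_from_camera" (4x4, takes a point from camera to tool coordinates, whose origin is the TCP and whose axes are the flange's). Camera axes: x right, y down, z forward; pixel columns grow to the right and rows downward; lengths in m; the calibration is good to about 2 mm. A picture is of the moment at which its call begins: read the wrist's pose just before it. get_calibration takes no time and is no camera call.
- ticket.job_done(): hands the job in; it is judged then, once.
Trained networks look in the newest picture that a camera, given by its name, has taken for a name from the list of things; names that differ only in an ending like _2 or _b are one class to them, and where a whole thing is asked for, a point or a joint stands for the part that bears it (a point fixed in the world has none). Each returns a list of dicts, best first, with "p" (0 to 1); they miss things now and then, are a little off and sometimes report something else, mostly with a low value. They report only what shows in the picture. A call takes as long as a camera call. They do not tell look-alikes from the thing itself.
- spotter.boxes_of(camera, thing): "pixel" ([column, row] in pixels, amid what is visible of it).
- spotter.mark_of(camera, thing): "pixel" ([column, row] in pixels: a listed point, or the origin of a listed thing).
The state is a dict: "time": time; "joints": joint angles; "dq": joint speeds; "effort": joint torques, N m; "tool_pos": TCP position; "tcp_rot": TCP orientation; "ft_force": force on the tool from outside, world axes, zero at the start; "wrist_torque": the same for the moment, N m; "opening": finger opening in m; "gripper_force": force on a finger pad.
Only numpy, scipy, OpenCV 4.12 (cv2) and the standard library are available. Lean on these libraries where they do the work, as an engineer would, in place of code of your own. Each camera call takes 0.05 s, during which the arm holds its last target. There are 200 camera calls.

### The job

Tighten the vent drill's collet nut with the click wrench: set its ring fully down over the hex nut and turn clockwise until the breakaway joint gives, stopping there rather than pulling the handle through to its end stop or forcing the nut. Then ease off, lift the wrench off, leaving the nut tight, and lay it gently flat on its mat again, without knocking the slender drill bit or disturbing the other things.

Things in the scene. Friction and masses are not known exactly. Their poses are not given: they have to be found in the camera images.
- nut_hex (a point): Chromed collet nut, chuck-up. Hexagon 32 mm across flats, 37 across corners, from z 73 to 84 mm above the table; below it a flange 47 mm across (z 68 to 73) on which the wrench ring lands; above it a nose tapering from 31 to 22 mm (z 84 to 92). Point: on the nut's axis at z 81 mm, where the ring's centre is when fully down. Axis z up; x square out of one flat (flats every 60 deg).
- nut_corner (a point): A corner of the nut's hexagon, 18.5 mm from its axis, level with nut_hex; it turns with the nut, which tightens clockwise seen from above. It runs easily (0.12 N m) for an unknown part of a turn, some 20 to 46 degrees, then bottoms hard. The ring slides up off the nut freely only once the pull is off it; under side load it binds and the wrench tilts in the hand.
- stand: Steel tightening stand fixed to the worktop that holds the drill spindle (locked) upright under the nut: base plate 110 x 100 mm (x, y), 12 mm thick with low screw heads; column and clamp collar up to 76 mm across, top at z 62 mm; clamp ears reach 49 mm out from the axis along x. Origin on the nut's axis at table height. Its yaw says nothing of where the nut bottoms.
- vent_drill: Slender steel drill bit in the collet, 3.2 mm thick, on the nut's axis, from z 92 to 112.5 mm above the table; turns with the nut. A knock breaks it: the ring must pass down over it. Origin on the axis at table height.
- wrench_ring (a point): Ring of the loose click wrench (235 mm long, 270 g, lying flat on the mat): centre of the ring, half-way up. Steel, 49 mm across, 16 mm thick, with a hexagonal through-hole 33.8 mm across flats, so it fits the nut in six positions 60 deg apart with about 5 deg of play each way. z is up (this side stays up); x points from the handle out through the ring, square to a flat of the hole.
- wrench_grip (a point): Centre (half-way up) of the wrench's black grip sleeve, 150 mm from the ring's centre: 96 mm long, 24 mm wide, 22 mm high; hold and pull the wrench here. x along the handle towards the ring, z up. Undersides of sleeve (11 mm below this point) and ring (8 mm below its centre) are level. Centre of mass about 50 mm from here towards the ring.
- wrench_handle (a joint): Breakaway joint, an upright pivot 52 mm from the ring's centre: rad the handle has swung clockwise (from above) against the ring head. Sprung: stays at 0 until pulled clockwise with about 6 N at the grip's centre (0.6 N m at the pivot), then gives at a nearly steady 6 to 7 N until a hard stop at 0.35, where the nut is overtightened. Springs back when let go; gives only clockwise.
- mat: Grey rubber tool mat fixed to the worktop, 280 x 160 mm and 3 mm thick, x along its long side; it lies to the left or to the right of the stand. Origin at the centre of its underside.
- spanner: Bystander: plain one-piece steel spanner with an open jaw and a small ring, 138 mm long, 25 mm wide, 8 mm thick, on the mat about 80 mm beside the wrench and roughly parallel. Origin at the middle of its underside.
- aid_case: Bystander: navy hard hearing-aid case, 75 x 50 x 31 mm, in the white tray (240 x 150 mm, 22 mm high, fixed, on the other side of the stand from the mat). Origin at the centre of its underside.
- shell_a: Bystander: tan in-ear shell, 30 mm long, 14 mm high, in the tray. Origin under its round end.
- shell_b: Bystander: tan in-ear shell, 33 mm long, 15 mm high, in the tray. Origin under its round end.
- spare_collet: Bystander: chromed spare collet standing in the tray, 19 mm across, 27 mm high. Origin at the centre of its underside.
- ear_model: Bystander: green rubber ear model on a foot 70 x 85 mm, about 92 mm high, at the far left. Origin at the centre of its underside.
- cleaner: Bystander: white bottle, 44 mm across, 115 mm high, at the far right. Origin at the centre of its underside.
- bur_block: Bystander: wooden block 90 x 50 mm holding burs, 47 mm high in all, beyond the stand. Origin at the centre of its underside.
Mind the look-alikes: they are no part of the job. What is shaped like the stand but purple or yellow is not meant.

How it is judged:
By the outcome, as a careful person would: the job done as asked, in the order asked, and still so for the second after the job is handed in, with the robot touching nothing.
It also fails if it takes over 70 s, if anything falls off the work surface, if the arm or the gripper's body presses on something with over 40 N, if the wrist force passes 120 N, or if a joint passes its speed limit or range.

## Working session

There is one attempt and no reset: what is moved stays moved. The work goes in short steps, Python scripts to look and compute and a tool call to move; the robot and the scene stay as the last step left them, time stands still between calls to the robot, and variables do not carry over. Pictures are saved under pics/ and viewed, at most 10 in all, crops included, and the job is handed in when it is done.

Besides the shell and the picture viewer there is one more tool, called after "Call:" as name(argument=value, ...) on one line, values as JSON. apply_moves: Moves the arm, as the interface text tells. Its arguments: {"type":"object","properties":{"slide":{"type":"array","items":{"type":"array","items":{"type":"number"}}},"twist":{"type":"array","items":{"type":"number"}},"jaw":{"type":"array","items":{"type":"number"}}},"required":["slide","twist","jaw"]}

```bash
mkdir -p pics; ls; cat > h.py <<'E'
import numpy as np, cv2
from bench import get_state, grab_frame, get_calibration, ticket, spotter
def cam(name,st=None):
    c=get_calibration(name)
    if name=="wrist":
        st=st or get_state(); T=np.eye(4);T[:3,:3]=st["tcp_rot"];T[:3,3]=st["tool_pos"]
        return c,T@np.array(c["tool_from_camera"])
    return c,np.array(c["world_from_camera"])
def ray(name,px,st=None):
    c,T=cam(name,st);K=np.array(c["camera_matrix"])
    d=np.linalg.solve(K,[px[0],px[1],1])[:2]; u=d.copy()
    for _ in range(20): u=d/(1+c["k1"]*(u@u))
    return T[:3,3],T[:3,:3]@np.array([u[0],u[1],1])
def at(name,px,z,st=None):
    o,d=ray(name,px,st); return o+d*(z-o[2])/d[2]
def proj(name,P,st=None):
    c,T=cam(name,st);p=np.linalg.inv(T)@np.append(P,1);u=p[:2]/p[2]
    u=u*(1+c["k1"]*(u@u));return (np.array(c["camera_matrix"])@np.append(u,1))[:2]
def save(name,f):
    im=grab_frame(name);cv2.imwrite("pics/"+f,im[:,:,::-1]);return im
E
python3 - <<'E'
from h import *
np.set_printoptions(precision=4,suppress=True)
Z=dict(nut_hex=.081,nut_corner=.081,stand=0,vent_drill=0,wrench_ring=.011,wrench_grip=.014,mat=0,spanner=.003,aid_case=0,ear_model=0,cleaner=0,bur_block=0)
for n in("top","scene"):
    save(n,n+"0.png"); print(n,cam(n)[1][:3,3])
    for t,z in Z.items():
        print(t,[(round(r["p"],2),np.round(r["pixel"]),at(n,r["pixel"],z)[:2]) for r in spotter.mark_of(n,t)[:3]])
s=get_state();print(s["time"],s["tool_pos"],s["tcp_rot"],s["opening"])
E
```

```text
pics
top [ 0.4314 -0.0225  1.1523]
nut_hex [(0.79, array([231., 284.]), array([0.2475, 0.2242])), (0.78, array([345., 252.]), array([ 0.3269, -0.08  ])), (0.67, array([420., 292.]), array([ 0.2148, -0.2775]))]
nut_corner [(0.81, array([415., 285.]), array([ 0.2335, -0.2633])), (0.78, array([341., 242.]), array([ 0.3545, -0.069 ])), (0.76, array([307., 182.]), array([0.5136, 0.0175]))]
stand [(0.93, array([238., 277.]), array([0.2528, 0.2245])), (0.85, array([418., 285.]), array([ 0.2197, -0.2896])), (0.81, array([318., 189.]), array([ 0.4999, -0.0095]))]
vent_drill []
wrench_ring [(0.89, array([408., 167.]), array([ 0.558 , -0.2686]))]
wrench_grip [(0.97, array([406., 215.]), array([ 0.4205, -0.2601])), (0.7, array([236., 175.]), array([0.5448, 0.2214]))]
mat [(0.61, array([420., 188.]), array([ 0.4979, -0.3028]))]
spanner [(0.5, array([435., 173.]), array([ 0.5393, -0.3487])), (0.17, array([312., 188.]), array([0.5049, 0.0055]))]
aid_case [(0.73, array([207., 167.]), array([0.5719, 0.3079])), (0.38, array([421., 187.]), array([ 0.5007, -0.307 ]))]
ear_model [(0.71, array([256., 108.
[... 1011 characters left out ...]
rray([ 0.5636, -0.2654]))]
spanner [(0.64, array([244., 157.]), array([ 0.5373, -0.3506])), (0.6, array([261., 162.]), array([ 0.5082, -0.3004])), (0.33, array([194., 215.]), array([ 0.7382, -0.182 ]))]
aid_case [(0.57, array([387., 335.]), array([0.5615, 0.2994]))]
ear_model [(0.64, array([260., 328.]), array([0.7362, 0.1697])), (0.3, array([220., 266.]), array([ 0.7431, -0.0015]))]
cleaner [(0.72, array([197., 216.]), array([ 0.7341, -0.1782])), (0.7, array([248., 176.]), array([ 0.5654, -0.2639]))]
bur_block [(0.63, array([220., 273.]), array([0.7497, 0.0152]))]
1.3 [0.249  0.5732 0.2313] [[-0.9172  0.3985 -0.    ]
 [ 0.3985  0.9172 -0.0001]
 [ 0.     -0.0001 -1.    ]] 0.08548871370797649
```

View pics/top0.png

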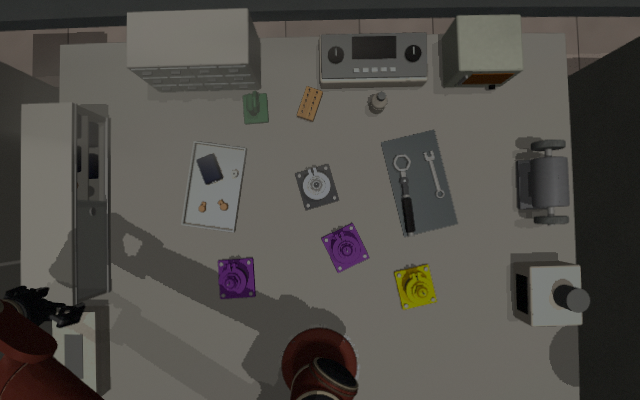

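View pics/scene0.png

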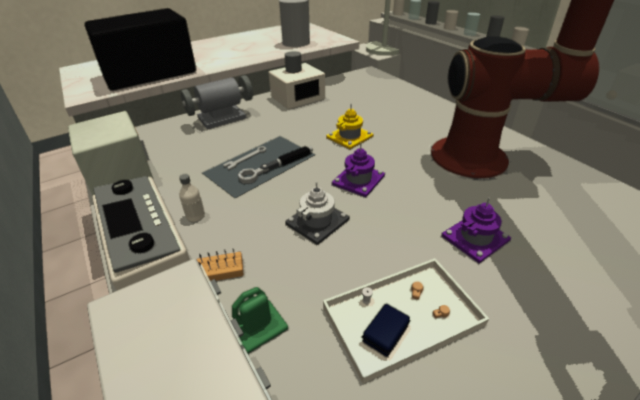

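Top picture: the grey stand (real) is at px (317,185), and the others are purple or yellow decoys. The wrench ring is at (402,162) and its grip at (407,213), on the mat to the right.

```bash
cat >> h.py <<'E'
def yaw(s): r=np.array(s["tcp_rot"]);return np.degrees(np.arctan2(r[1,0],r[0,0]))
def plan(goal,dyaw=0,base=None):
    "world goal (TCP) & world yaw change deg -> slide in tool axes, twist"
    s=get_state();R=np.array(s["tcp_rot"]);p=np.array(s["tool_pos"]) if base is None else base
    return np.round(R.T@(np.array(goal)-p),4),round(-np.radians(dyaw),3)
E
python3 - <<'E'
from h import *
np.set_printoptions(precision=4,suppress=True)
print(get_calibration("wrist"))
for n in("top",):
  for a,z in(((402,162),.011),((407,213),.014),((317,185),.084),((317,187),0),((316,180),.1)): print(a,at(n,a,z))
print(plan([.42,0.03,.33],28.5))
E
```

```text
{'camera_matrix': array([[354.3139,   0.    , 319.412 ],
       [  0.    , 354.3139, 202.599 ],
       [  0.    ,   0.    ,   1.    ]]), 'k1': -0.03347088387664666, 'tool_from_camera': array([[-0.0007, -0.9607, -0.2776,  0.0704],
       [ 1.    , -0.0007, -0.    ,  0.0017],
       [-0.0002, -0.2776,  0.9607, -0.1426],
       [ 0.    ,  0.    ,  0.    ,  1.    ]])}
(402, 162) [ 0.5715 -0.2524  0.011 ]
(407, 213) [ 0.4258 -0.2617  0.014 ]
(317, 185) [ 0.5061 -0.0094  0.084 ]
(317, 187) [ 0.5063 -0.0082  0.    ]
(316, 180) [ 0.5182 -0.0072  0.1   ]
(array([-0.3733, -0.4301, -0.0987]), np.float64(-0.497))
```

Call:
apply_moves(slide=[[-0.03,-0.035,-0.02],[-0.07,-0.08,-0.04],[-0.105,-0.12,-0.06],[-0.14,-0.16,-0.08],[-0.175,-0.2,-0.1]], twist=[-0.1,-0.2,-0.3,-0.4,-0.5], jaw=[0,0,0,0,0])

```text
time: 1.8
tool_pos: [0.3202, 0.3487, 0.3201]
tcp_rot: [[-0.995, -0.095, 0.001], [-0.095, 0.995, 0.0], [-0.001, 0.0, -1.0]]
ft_force: [1.8, -0.1, 0.0]
opening: 0.0853
gripper_force: 0.0
```

```bash
python3 - <<'E'
from h import *
s=get_state();print(s["time"],s["tool_pos"],yaw(s),plan([.42,0.02,.33]))
E
```

```text
1.8 [0.32020078 0.34871749 0.32006029] -174.55452884815713 (array([-0.0682, -0.3367, -0.0099]), np.float64(-0.0))
```

Call:
apply_moves(slide=[[-0.01,-0.045,0],[-0.03,-0.12,0],[-0.045,-0.2,0],[-0.06,-0.25,0],[-0.06,-0.307,0]], twist=[0,0,0,0,0], jaw=[0,0,0,0,0])

```text
time: 2.3
tool_pos: [0.3933, 0.1138, 0.3196]
tcp_rot: [[-0.996, -0.09, 0.001], [-0.09, 0.996, 0.0], [-0.001, 0.0, -1.0]]
ft_force: [0.5, 0.1, 0.3]
opening: 0.0854
gripper_force: 0.0
```

Call:
apply_moves(slide=[[0,0,0],[0,0,0],[0,0,0],[0,0,0],[0,0,0]], twist=[0,0,0,0,0], jaw=[0,0,0,0,0])

```text
time: 2.8
tool_pos: [0.3928, 0.117, 0.3193]
tcp_rot: [[-0.996, -0.093, -0.0], [-0.093, 0.996, 0.0], [0.0, 0.0, -1.0]]
ft_force: [0.2, -0.9, -0.8]
opening: 0.0856
gripper_force: 0.0
```

```bash
python3 - <<'E'
from h import *
np.set_printoptions(precision=4,suppress=True)
s=get_state();print(s["time"],s["tool_pos"],yaw(s))
im=save("wrist","w1.png")
Z=dict(nut_hex=.081,nut_corner=.081,stand=0,vent_drill=0,wrench_ring=.011,wrench_grip=.014)
for t,z in Z.items():
    print(t,[(round(r["p"],2),np.round(r["pixel"],1),at("wrist",r["pixel"],z,s)[:2]) for r in spotter.mark_of("wrist",t)[:3]])
c=proj("wrist",[.506,-.008,.081],s).astype(int);print(c)
x0,y0=max(c[0]-70,0),max(c[1]-60,0)
cv2.imwrite("pics/w1c.png",cv2.resize(im[y0:y0+120,x0:x0+140,::-1],None,fx=5,fy=5,interpolation=cv2.INTER_CUBIC));print(x0,y0)
E
```

```text
2.8 [0.3928 0.117  0.3193] -174.658896000694
nut_hex [(0.77, array([209. , 253.3]), array([ 0.5065, -0.0009])), (0.77, array([134.5,  92.9]), array([ 0.3325, -0.08  ])), (0.6, array([442. ,  40.3]), array([0.2537, 0.2285]))]
nut_corner [(0.93, array([452.5,  55.8]), array([0.267 , 0.2417])), (0.83, array([148.3, 107.3]), array([ 0.3459, -0.0659])), (0.62, array([221.6, 251.7]), array([0.503 , 0.0139]))]
stand [(0.89, array([224. , 226.3]), array([ 0.5025, -0.0042])), (0.77, array([422.3,  47.2]), array([0.2491, 0.2308])), (0.66, array([167.8,  94.5]), array([ 0.3329, -0.0784]))]
vent_drill []
wrench_ring [(0.75, array([ 53.5, 252.6]), array([ 0.5607, -0.2424])), (0.43, array([431.9, 285.8]), array([0.5616, 0.2957])), (0.22, array([225.1, 228.1]), array([0.5007, 0.0001]))]
wrench_grip [(0.85, array([ 25.6, 154.6]), array([ 0.4228, -0.2612]))]
[202 252]
132 192
```

View pics/w1c.png

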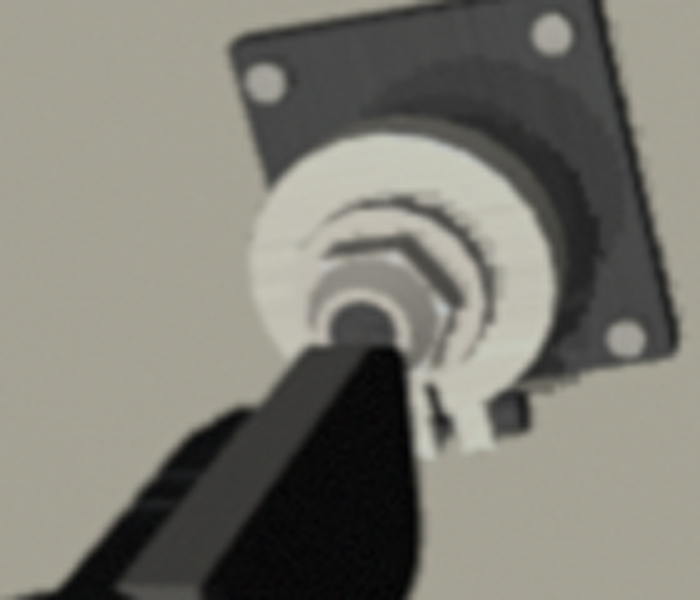

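The left finger hides part of the nut, whose visible corners are near crop (408,238) and (462,300). I'll move to centre the nut between the fingers.

Call:
apply_moves(slide=[[0,-0.04,0],[0,-0.08,0],[0,-0.12,0],[0,-0.12,0],[0,-0.12,0]], twist=[0,0,0,0,0], jaw=[0,0,0,0,0])

```text
time: 3.65
tool_pos: [0.4039, -0.0044, 0.3193]
tcp_rot: [[-0.996, -0.088, -0.0], [-0.088, 0.996, 0.001], [0.0, 0.001, -1.0]]
ft_force: [0.4, 0.5, -0.4]
opening: 0.0852
gripper_force: 0.0
```

```bash
python3 - <<'E'
from h import *
np.set_printoptions(precision=4,suppress=True)
s=get_state();print(s["time"],s["tool_pos"],yaw(s))
im=save("wrist","w2.png")
Z=dict(nut_hex=.081,nut_corner=.081,stand=0,vent_drill=0,wrench_ring=.011,wrench_grip=.014)
for t,z in Z.items():
    print(t,[(round(r["p"],2),np.round(r["pixel"],1),at("wrist",r["pixel"],z,s)[:2]) for r in spotter.mark_of("wrist",t)[:3]])
c=proj("wrist",[.506,-.003,.081],s).astype(int);print(c)
x0,y0=max(c[0]-45,0),max(c[1]-50,0)
cv2.imwrite("pics/w2c.png",cv2.resize(im[y0:y0+75,x0:x0+100,::-1],None,fx=8,fy=8,interpolation=cv2.INTER_CUBIC));print(x0,y0)
E
```

```text
3.65 [ 0.4039 -0.0044  0.3193] -174.96647193780015
nut_hex [(0.89, array([251.4,  93.3]), array([ 0.3332, -0.0793])), (0.87, array([313. , 255.3]), array([ 0.5086, -0.0011])), (0.59, array([563.6,  41.3]), array([0.2535, 0.232 ]))]
nut_corner [(0.95, array([570.4,  56.7]), array([0.2671, 0.2429])), (0.61, array([264.7, 104.7]), array([ 0.3435, -0.0651])), (0.58, array([325.6, 254.1]), array([0.5058, 0.0134]))]
stand [(0.95, array([520.4,  48.1]), array([0.2497, 0.2311])), (0.92, array([261.4,  92.6]), array([ 0.3311, -0.0818])), (0.79, array([312.7, 228.8]), array([ 0.5058, -0.0031]))]
vent_drill []
wrench_ring [(0.59, array([138.4, 254. ]), array([ 0.5605, -0.2425]))]
wrench_grip [(0.72, array([115.2, 154.9]), array([ 0.4226, -0.2635]))]
[311 253]
266 203
```

View pics/w2c.png

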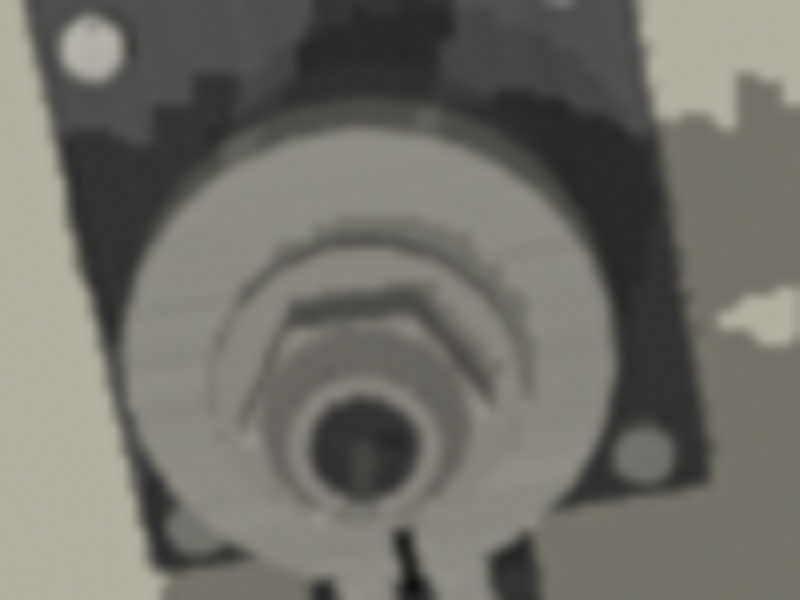

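```bash
python3 - <<'E'
from h import *
np.set_printoptions(precision=4,suppress=True)
s=get_state()
f=lambda u,v,z:at("wrist",(266+(u-4)/8,203+(v-4)/8),z,s)[:2]
c=f(363,447,.092);print("nose",c,"collar",f(371,352,.062))
c=np.mean([c,f(371,352,.062)],0)
for u,v,z in((290,300,.073),(428,290,.073),(495,395,.073),(293,322,.084),(408,313,.084),(490,405,.084),(245,425,.084)):
    d=f(u,v,z)-c;print(u,v,d*1e3,np.linalg.norm(d)*1e3,np.degrees(np.arctan2(d[1],d[0]))%60)
a,b=f(290,300,.073),f(428,290,.073);print(np.degrees(np.arctan2(*(b-a)[::-1])))
im=cv2.imread("pics/w2.png")[203:278,266:366];im=cv2.resize(im,None,fx=8,fy=8,interpolation=cv2.INTER_CUBIC)
for ph,col in((20,(0,0,255)),(30,(0,255,0)),(40,(255,0,0))):
  for z in(.073,.084):
    P=[proj("wrist",[c[0]+.0185*np.cos(np.radians(ph+60*k)),c[1]+.0185*np.sin(np.radians(ph+60*k)),z],s) for k in range(6)]
    cv2.polylines(im,[np.int32([((p[0]-266)*8+4,(p[1]-203)*8+4) for p in P])],1,col,1)
cv2.imwrite("pics/w2o.png",im)
E
```

```text
nose [ 0.5078 -0.0018] collar [ 0.506  -0.0014]
290 300 [-12.7914 -12.5835] 17.943359232828843 44.53060467671614
428 290 [-16.2198   7.5308] 17.88281052822028 35.09486900129258
495 395 [-0.4059 18.9938] 18.99817580098666 31.22433487588674
293 322 [-13.9613 -11.723 ] 18.230372340954617 40.01958909770295
408 313 [-16.8507   4.5968] 17.466473282118567 44.741359679294135
490 405 [-3.6398 17.7028] 18.07314111899488 41.61848005018072
245 425 [  2.7439 -17.4202] 17.634931831087147 38.95123062163776
99.67298444449128
```

View pics/w2o.png

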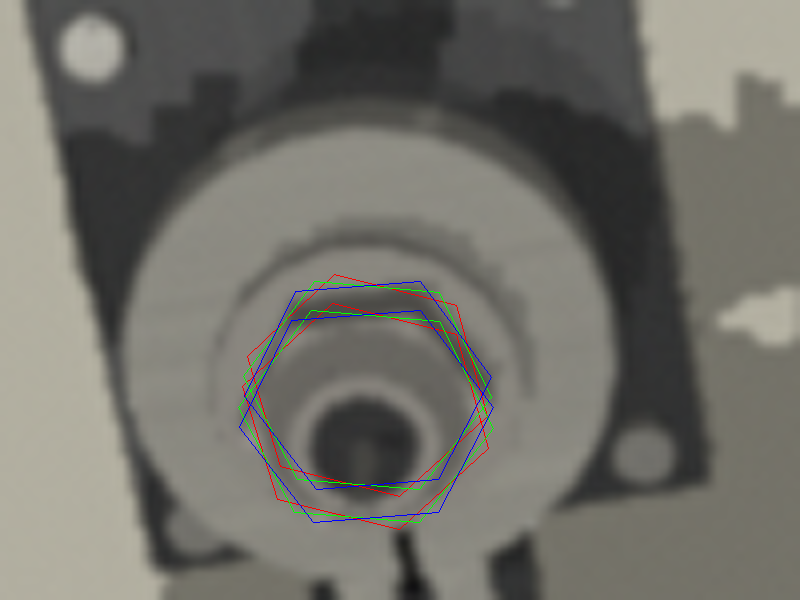

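Overlay: the blue hexagon (corners at 40°, flats at 10° mod 60°) matches the nut, whose axis is near (0.507,-0.0016). Next I'll look at the wrench.

Call:
apply_moves(slide=[[0,-0.045,0],[0,-0.09,0],[0,-0.135,0],[0,-0.18,0],[0,-0.225,0]], twist=[0,0,0,0,0], jaw=[0,0,0,0,0])

```text
time: 4.5
tool_pos: [0.4243, -0.2293, 0.3195]
tcp_rot: [[-0.996, -0.091, 0.001], [-0.091, 0.996, -0.0], [-0.001, -0.0, -1.0]]
ft_force: [0.9, -0.9, 1.0]
opening: 0.085
gripper_force: 0.0
```

Call:
apply_moves(slide=[[0,-0.03,0],[0,-0.03,0],[0,-0.03,0],[0,-0.03,0],[0,-0.03,0]], twist=[0,0,0,0,0], jaw=[0,0,0,0,0])

```text
time: 5.0
tool_pos: [0.4271, -0.2566, 0.3196]
tcp_rot: [[-0.996, -0.092, 0.001], [-0.092, 0.996, -0.0], [-0.001, -0.0, -1.0]]
ft_force: [-0.3, -0.1, -0.7]
opening: 0.0854
gripper_force: 0.0
```

```bash
python3 - <<'E'
from h import *
np.set_printoptions(precision=4,suppress=True)
s=get_state();print(s["time"],s["tool_pos"],yaw(s))
im=save("wrist","w3.png")
Z=dict(wrench_ring=.011,wrench_grip=.014,mat=0,spanner=.003)
for t,z in Z.items():
    print(t,[(round(r["p"],2),np.round(r["pixel"],1),at("wrist",r["pixel"],z,s)[:2]) for r in spotter.mark_of("wrist",t)[:3]])
E
```

```text
5.0 [ 0.4271 -0.2566  0.3196] -174.72543745549092
wrench_ring [(0.92, array([316.7, 255.8]), array([ 0.5646, -0.2463]))]
wrench_grip [(0.75, array([311.5, 154.7]), array([ 0.4248, -0.2654]))]
mat [(0.84, array([286. , 213.5]), array([ 0.5106, -0.2935])), (0.66, array([248.4, 226.7]), array([ 0.5345, -0.3442]))]
spanner [(0.76, array([250.3, 228.2]), array([ 0.5354, -0.341 ]))]
```

View pics/w3.png

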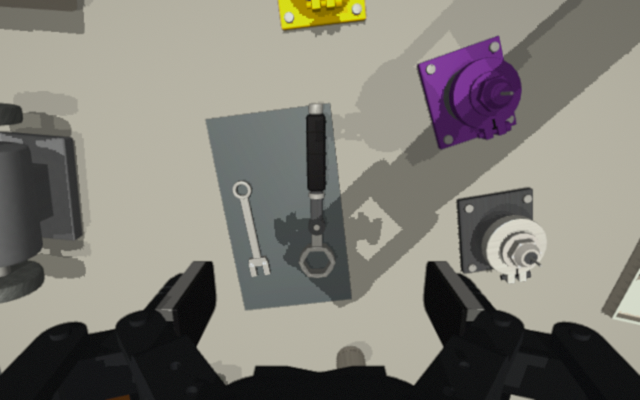

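The picture shows the grip sleeve from (316,113) to (316,192) and the ring at (317,262), so the wrench runs along the image column.

```bash
python3 - <<'E'
from h import *
np.set_printoptions(precision=4,suppress=True)
s=get_state()
im=cv2.imread("pics/w3.png");h=cv2.cvtColor(im,cv2.COLOR_BGR2GRAY)
m=(h[108:200,300:335]<45).astype(np.uint8)
n,l,st,ce=cv2.connectedComponentsWithStats(m);k=1+np.argmax(st[1:,4]);print("sleeve",st[k],ce[k]+[300,108])
ys,xs=np.where(l==k);r=cv2.minAreaRect(np.float32(np.c_[xs+300,ys+108]));print(r)
A=r[0]
g=at("wrist",A,.022,s);print("grip",g)
for y in range(115,192,12):
  q=np.where(l[y-108]==k)[0]+300;print(y,at("wrist",(q.mean(),y),.02,s)[:2],len(q))
ring=im[240:285,295:340];cv2.imwrite("pics/ring.png",cv2.resize(ring,None,fx=12,fy=12,interpolation=cv2.INTER_CUBIC))
E
```

```text
sleeve [   7    6   19   78 1365] [315.7026 152.1502]
((316.0, 152.5), (77.0, 18.0), 90.0)
grip [ 0.4201 -0.2607  0.022 ]
115 [ 0.375  -0.2653] 16
127 [ 0.3893 -0.2641] 18
139 [ 0.4038 -0.2628] 18
151 [ 0.4186 -0.2615] 18
163 [ 0.4337 -0.2602] 18
175 [ 0.449  -0.2589] 18
187 [ 0.4646 -0.2568] 17
```

View pics/ring.png

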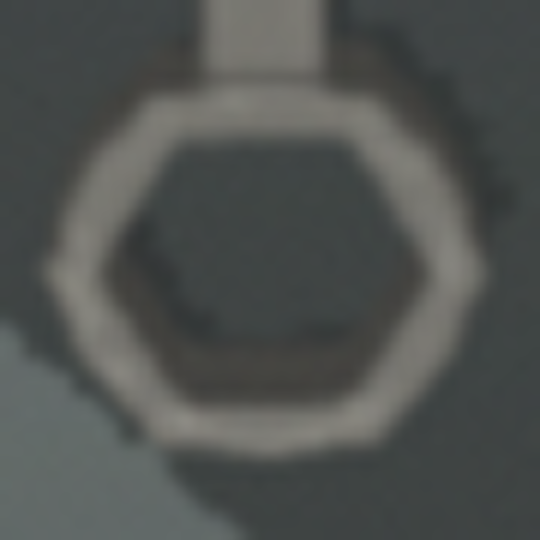

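Call:
apply_moves(slide=[[0.007,-0.004,0.05],[0.007,-0.004,0.1],[0.007,-0.004,0.15],[0.007,-0.004,0.2],[0.007,-0.004,0.24]], twist=[0,0,0,0,0], jaw=[0,0,0,0,0])

```text
time: 5.75
tool_pos: [0.4193, -0.2614, 0.0765]
tcp_rot: [[-0.996, -0.09, -0.001], [-0.09, 0.996, 0.001], [0.001, 0.001, -1.0]]
ft_force: [0.0, -0.1, -1.6]
opening: 0.0852
gripper_force: 0.0
```

Call:
apply_moves(slide=[[0,0,0],[0,0,0],[0,0,0.02],[0,0,0.035],[0,0,0.045]], twist=[0,0,0,0,0], jaw=[0,0,0,60,80])

```text
time: 6.25
tool_pos: [0.4223, -0.2641, 0.0372]
tcp_rot: [[-0.996, -0.09, 0.004], [-0.09, 0.996, -0.004], [-0.004, -0.004, -1.0]]
ft_force: [0.0, -0.4, 0.3]
opening: 0.0596
gripper_force: 0.0
```

```bash
python3 - <<'E'
from h import *
np.set_printoptions(precision=4,suppress=True)
s=get_state();print(s["time"],s["tool_pos"],yaw(s),s["opening"])
print(plan([.4205,-.261,.007]))
save("wrist","w4.png")
for t,z in dict(wrench_ring=.011,wrench_grip=.014).items():
    print(t,[(round(r["p"],2),np.round(r["pixel"],1),at("wrist",r["pixel"],z,s)[:2]) for r in spotter.mark_of("wrist",t)[:3]])
E
```

```text
6.25 [ 0.4223 -0.2641  0.0372] -174.82613951174224 0.059633638225760885
(array([0.0016, 0.0033, 0.0302]), np.float64(-0.0))
wrench_ring []
wrench_grip [(0.91, array([321.6, 244.8]), array([ 0.4226, -0.2617]))]
```

Call:
apply_moves(slide=[[0,0.002,0.012],[0,0.002,0.022],[0,0.002,0.027],[0,0.002,0.027],[0,0.002,0.027]], twist=[0,0,0,0,0], jaw=[100,110,120,255,255])

```text
time: 6.9
tool_pos: [0.4199, -0.2604, 0.0072]
tcp_rot: [[-0.996, -0.09, -0.001], [-0.09, 0.996, 0.0], [0.001, 0.0, -1.0]]
ft_force: [0.4, -0.1, -2.2]
opening: 0.0228
gripper_force: 60.9
```

Call:
apply_moves(slide=[[0,0,0],[0,0,0],[0,0,0],[0,0,0],[0,0,0]], twist=[0,0,0,0,0], jaw=[255,255,255,255,255])

```text
time: 7.4
tool_pos: [0.42, -0.2604, 0.0073]
tcp_rot: [[-0.996, -0.09, -0.0], [-0.09, 0.996, 0.0], [0.0, 0.0, -1.0]]
ft_force: [-0.8, 0.2, -2.3]
opening: 0.0225
gripper_force: 60.9
```

Call:
apply_moves(slide=[[0,0,-0.015],[0,0,-0.045],[0,0,-0.09],[0,0,-0.135],[0,0,-0.18]], twist=[0,0,0,0,0], jaw=[255,255,255,255,255])

```text
time: 7.9
tool_pos: [0.4196, -0.26, 0.1887]
tcp_rot: [[-0.996, -0.09, -0.001], [-0.09, 0.996, 0.0], [0.001, 0.0, -1.0]]
ft_force: [0.6, -0.6, -2.0]
opening: 0.0225
gripper_force: 60.8
```

```bash
python3 - <<'E'
from h import *
np.set_printoptions(precision=4,suppress=True)
s=get_state();print(s["time"],s["tool_pos"],yaw(s),s["ft_force"],s["wrist_torque"])
print(plan([.4106,.1133,.187],-50+180-yaw(s)-360))
im=save("wrist","w5.png")
for t,z in dict(wrench_ring=s["tool_pos"][2]+.003,wrench_grip=s["tool_pos"][2]+.007).items():
    print(t,[(round(r["p"],2),np.round(r["pixel"],1),at("wrist",r["pixel"],z,s)) for r in spotter.mark_of("wrist",t)[:3]])
E
```

```text
7.9 [ 0.4196 -0.26    0.1887] -174.82409670662966 [ 0.5522 -0.577  -1.9557] [-0.0476  0.1912  0.0197]
(array([-0.0247,  0.3726,  0.0018]), np.float64(0.963))
wrench_ring []
wrench_grip [(0.77, array([317.5, 278.6]), array([ 0.4228, -0.2592,  0.1957])), (0.24, array([612.5, 326.7]), array([ 0.4361, -0.1223,  0.1957]))]
```

View pics/w5.png

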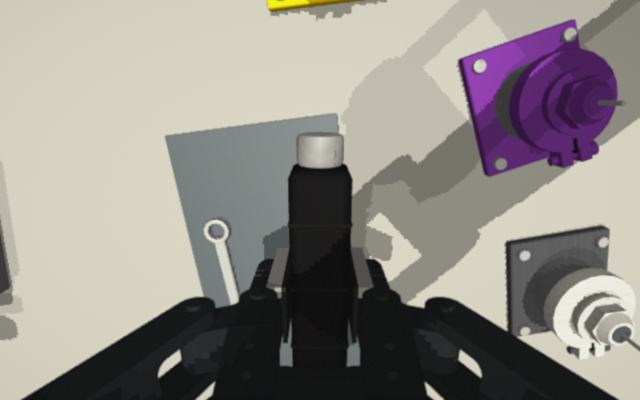

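The gripper hides the ring from the wrist camera. I can see the sleeve and its end cap near rows 135-170, so I'll measure from the sleeve end plus the fixed cameras.

```bash
python3 - <<'E'
from h import *
np.set_printoptions(precision=4,suppress=True)
s=get_state();R=np.array(s["tcp_rot"]);p=np.array(s["tool_pos"])
im=cv2.imread("pics/w5.png");g=cv2.cvtColor(im,cv2.COLOR_BGR2GRAY)
print("col320",g[128:182:2,320])
zt=p[2]+.0067
for y in(180,195,210,225,240,255):
    q=np.where(g[y,260:380]<40)[0]+260; a=[at("wrist",(x,y),zt+.003,s) for x in(q[0]-.5,q[-1]+.5)]
    m=(R.T@((a[0]+a[1])/2-p)); print(y,q[0],q[-1],"tool mid",m*1e3,"w",np.linalg.norm(a[0]-a[1])*1e3)
for y in(164,168,172,176): print(y,"end",(R.T@(at("wrist",(320,y),zt+.011,s)-p))*1e3)
print("ring expect",p-R[:,0]*.15)
for n in("top","scene"):
    save(n,n+"1.png")
    for t,z in(("wrench_ring",zt-.003),("wrench_grip",zt)):
        print(n,t,[(round(r["p"],2),np.round(r["pixel"],1),at(n,r["pixel"],z)) for r in spotter.mark_of(n,t)[:2]])
    e=proj(n,p-R[:,0]*.15+[0,0,zt-.003-p[2]]);print("exp px",e)
E
```

```text
col320 [144 143 109 102 140 212 213 212 207 206 202 199 195 194 192 193 194 191
 185 174  89  18  23  25  25  27  30]
180 289 350 tool mid [40.2832  1.3686 -9.9514] w 23.72978169439482
195 289 350 tool mid [34.3339  1.3645 -9.9156] w 24.022228497918288
210 289 350 tool mid [28.2358  1.3604 -9.8788] w 24.324915975961034
225 289 351 tool mid [21.9811  1.5548 -9.8424] w 25.035548287156534
240 290 349 tool mid [15.5611  1.3523 -9.8025] w 24.157397799877835
255 289 351 tool mid [ 8.9666  1.5513 -9.764 ] w 25.707509689158595
164 end [ 47.8687   1.5491 -17.9985]
168 end [ 46.4287   1.5487 -17.9898]
172 end [ 44.9797   1.5483 -17.9811]
176 end [ 43.5214   1.5479 -17.9723]
ring expect [ 0.5714 -0.2485  0.1928]
top wrench_ring [(0.85, array([420.1, 154.6]), array([ 0.5657, -0.2592,  0.1956]))]
top wrench_grip [(0.79, array([421.7, 214.6]), array([ 0.4221, -0.2578,  0.1986]))]
exp px [415.6487 152.2888]
scene wrench_ring [(0.73, array([236.4, 117.9]), array([ 0.5858, -0.2155,  0.1956]))]
scene wrench_grip [(0.71, array([263.1, 165.3]), array([ 0.6215, -0.0019,  0.1986])), (0.59, array([290.3,  97. ]), array([ 0.4334, -0.2397,  0.1986]))]
exp px [236.6687 110.6731]
```

Call:
apply_moves(slide=[[-0.003,0.025,0],[-0.006,0.065,0],[-0.009,0.11,0],[-0.012,0.155,0],[-0.015,0.2,0]], twist=[0.08,0.2,0.32,0.44,0.56], jaw=[255,255,255,255,255])

```text
time: 8.85
tool_pos: [0.416, -0.0581, 0.1859]
tcp_rot: [[-0.889, 0.458, -0.002], [0.458, 0.889, 0.001], [0.002, 0.0, -1.0]]
ft_force: [1.4, 0.2, -2.1]
opening: 0.0223
gripper_force: 60.8
```

```bash
python3 - <<'E'
from h import *
np.set_printoptions(precision=4,suppress=True)
s=get_state();y=yaw(s);print(s["time"],s["tool_pos"],y)
th=np.radians(-185.3+180);
R=np.array(s["tcp_rot"])
# commanded pose: start p0,yaw0=-174.82
a=np.radians(-174.82);R0=np.array([[np.cos(a),np.sin(a)],[np.sin(a),-np.cos(a)]])
pc=np.array([.4196,-.26])+R0@[-.015,.2];yc=-174.82-np.degrees(.56);print("cmd",pc,yc)
a=np.radians(yc);Rc=np.array([[np.cos(a),np.sin(a)],[np.sin(a),-np.cos(a)]])
print(Rc.T@(np.array([.41,.1127])-pc), -np.radians(130-360-yc))
E
```

```text
8.85 [ 0.416  -0.0581  0.1859] 152.74251146455586
cmd [ 0.4165 -0.0595] -206.9056365273261
[0.0837 0.1506] 0.40307268125047113
```

Call:
apply_moves(slide=[[0.02,0.035,0],[0.04,0.075,0],[0.065,0.115,0],[0.084,0.15,0],[0.084,0.15,0]], twist=[0.1,0.2,0.3,0.4,0.4], jaw=[255,255,255,255,255])

```text
time: 9.35
tool_pos: [0.4085, 0.1158, 0.186]
tcp_rot: [[-0.649, 0.761, -0.003], [0.761, 0.649, 0.002], [0.003, -0.001, -1.0]]
ft_force: [-0.1, -1.5, -3.1]
opening: 0.0223
gripper_force: 60.8
```

Call:
apply_moves(slide=[[0,0,0.01],[0,0,0.02],[0,0,0.03],[0,0,0.03],[0,0,0.03]], twist=[0,0,0,0,0], jaw=[255,255,255,255,255])

```text
time: 9.85
tool_pos: [0.4097, 0.1111, 0.1565]
tcp_rot: [[-0.644, 0.765, -0.001], [0.765, 0.644, -0.0], [0.001, -0.001, -1.0]]
ft_force: [0.3, -0.7, -2.3]
opening: 0.0225
gripper_force: 60.8
```

```bash
python3 - <<'E'
from h import *
np.set_printoptions(precision=4,suppress=True)
s=get_state();y=yaw(s);R=np.array(s["tcp_rot"]);p=np.array(s["tool_pos"]);print(s["time"],p,y)
rc=p-R[:,0]*.151+[0,0,.0037];print("ring exp",rc)
nut=np.array([.507,-.003,0])
out=[]
for n,x in(("top",6),("scene",5)):
    im=save(n,n+"2.png")
    for t,z in(("wrench_ring",rc[2]),("nut_hex",.081)):
        print(n,t,[(round(r["p"],2),np.round(r["pixel"],1),at(n,r["pixel"],z)) for r in spotter.mark_of(n,t)[:2]])
    e=proj(n,rc);x0,y0=int(e[0])-32,int(e[1])-(36 if n=="top" else 28)
    c=cv2.resize(im[y0:y0+72,x0:x0+64,::-1],None,fx=6.2,fy=6.2,interpolation=cv2.INTER_CUBIC)
    for C,z,rad,col in((rc,rc[2]+.008,.0245,(0,0,255)),(nut,.092,.011,(0,255,0)),(nut,.084,.016,(255,0,0))):
        P=[((np.array(proj(n,[C[0]+rad*np.cos(a),C[1]+rad*np.sin(a),z]))-[x0,y0])*6.2+3) for a in np.linspace(0,6.28,30)]
        cv2.polylines(c,[np.int32(P)],1,col,1)
    out.append(c)
cv2.imwrite("pics/hov.png",np.hstack(out)); print(out[0].shape)
E
```

```text
9.85 [0.4097 0.1111 0.1565] 130.072449279436
ring exp [ 0.507  -0.0044  0.1601]
top wrench_ring [(0.72, array([320.3, 187.1]), array([ 0.4954, -0.0184,  0.1601]))]
top nut_hex [(0.74, array([422.5, 291.4]), array([ 0.217 , -0.2832,  0.081 ])), (0.72, array([314.6, 184.1]), array([ 0.5089, -0.003 ,  0.081 ]))]
scene wrench_ring [(0.63, array([318.5, 161.8]), array([ 0.501 , -0.0054,  0.1601]))]
scene nut_hex [(0.87, array([315.4, 195.8]), array([ 0.5133, -0.0011,  0.081 ])), (0.75, array([358.6, 153. ]), array([ 0.3331, -0.0867,  0.081 ]))]
(446, 397, 3)
```

View pics/hov.png

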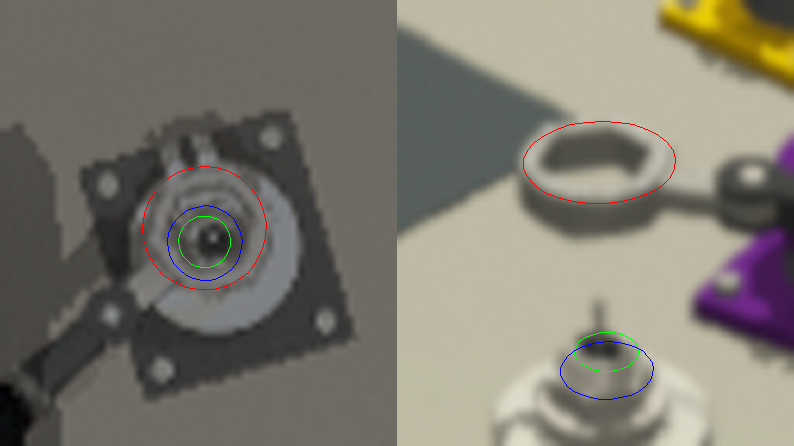

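Left is the top camera, right the scene camera. The ring's top face sits near the red prediction, about (596,165) against (599,162). The nut mouth is at top (212,238) and scene (602,343), a few mm off its prediction. I'll work out the ring-to-nut offset numerically from both.

```bash
cat > rel.py <<'E'
from h import *
from scipy.optimize import minimize
np.set_printoptions(precision=4,suppress=True)
def ringfit(n,f,f0,rc,phi,win=.0245):
    a=cv2.imread(f"pics/{f}").astype(int);b=cv2.imread(f"pics/{f0}").astype(int)
    m=cv2.medianBlur((np.abs(a-b).max(2)>14).astype(np.uint8),3)
    e=proj(n,rc);S=8;x0,y0=int(e[0])-26,int(e[1])-26
    M=cv2.resize(m[y0:y0+52,x0:x0+52],None,fx=S,fy=S,interpolation=cv2.INTER_NEAREST)
    def render(c):
        I=np.zeros_like(M);t=np.linspace(0,2*np.pi,40)
        pt=lambda x,y,z:(np.array(proj(n,[x,y,z]))-[x0,y0])*S+S/2
        hull=np.float32([pt(c[0]+.0245*np.cos(q),c[1]+.0245*np.sin(q),rc[2]+dz) for q in t for dz in(-.008,.008)])
        cv2.fillConvexPoly(I,np.int32(cv2.convexHull(hull)[:,0]),1)
        hs=[]
        for dz in(-.008,.008):
            J=np.zeros_like(M);cv2.fillConvexPoly(J,np.int32([pt(c[0]+.0195*np.cos(np.radians(phi+30+60*k)),c[1]+.0195*np.sin(np.radians(phi+30+60*k)),rc[2]+dz) for k in range(6)]),1);hs.append(J)
        I[(hs[0]&hs[1])>0]=0
        return I
    d=np.array([np.cos(np.radians(phi)),np.sin(np.radians(phi))])
    pix=np.array([proj(n,[*(rc[:2]-.022*d),rc[2]]),]);ax=(proj(n,[*(rc[:2]+.02*d),rc[2]])-pix[0])
    yy,xx=np.mgrid[:M.shape[0],:M.shape[1]]
    W=(((xx/S+x0-pix[0][0])*ax[0]+(yy/S+y0-pix[0][1])*ax[1])>0)
    best=max(((M[W]&I[W]).sum()/max((M[W]|I[W]).sum(),1),dx,dy) for dx in np.arange(-8,8.1,1) for dy in np.arange(-8,8.1,1) for I in[render(rc[:2]+np.array([dx,dy])/1e3)])
    return best
def mouth(n,f,guess):
    g=cv2.cvtColor(cv2.imread(f"pics/{f}"),cv2.COLOR_BGR2GRAY);e=proj(n,[*guess,.092]);x0,y0=int(e[0])-8,int(e[1])-8
    c=g[y0:y0+16,x0:x0+16];print(n,"mouth win",x0,y0);print(c)
E
python3 - <<'E'
from rel import *
rc=np.array([.507,-.0044,.1601])
for n in("scene","top"): print(n,ringfit(n,n+"2.png",n+"0.png",rc,-50)); mouth(n,n+"0.png",[.507,-.003])
E
```

```text
Traceback (most recent call last):
  File "rel.py", line 23, in ringfit
    best=max(((M[W]&I[W]).sum()/max((M[W]|I[W]).sum(),1),dx,dy) for dx in np.arange(-8,8.1,1) for dy in np.arange(-8,8.1,1) for I in[render(rc[:2]+np.array([dx,dy])/1e3)])
  File "rel.py", line 23, in <genexpr>
    best=max(((M[W]&I[W]).sum()/max((M[W]|I[W]).sum(),1),dx,dy) for dx in np.arange(-8,8.1,1) for dy in np.arange(-8,8.1,1) for I in[render(rc[:2]+np.array([dx,dy])/1e3)])
                                                                                                                                     ~~~~~~^^^^^^^^^^^^^^^^^^^^^^^^^^^^^^
  File "rel.py", line 12, in render
    hull=np.float32([pt(c[0]+.0245*np.cos(q),c[1]+.0245*np.sin(q),rc[2]+dz) for q in t for dz in(-.008,.008)])
                     ~~^^^^^^^^^^^^^^^^^^^^^^^^^^^^^^^^^^^^^^^^^^^^^^^^^^^^
  File "rel.py", line 11, in <lambda>
    pt=lambda x,y,z:(np.array(proj(n,[x,y,z]))-[x0,y0])*S+S/2
                              ~~~~^^^^^^^^^^^
  File "h.py", line 17, in proj
    c,T=cam(name,st);p=np.linalg.inv(T)@np.append(P,1);u=p[:2]/p[2]
        ~~~^^^^^^^^^
  File "h.py", line 4, in cam
    c=get_calibration(name)
ValueError: time passes only in moves, steps and waits
```

```bash
sed -i 's/^def cam/import functools\n@functools.lru_cache(None)\ndef cal(n): return get_calibration(n)\ndef cam/; s/c=get_calibration(name)/c=cal(name)/' h.py
python3 - <<'E'
from rel import *
rc=np.array([.507,-.0044,.1601])
for n in("scene","top"): print(n,ringfit(n,n+"2.png",n+"0.png",rc,-50)); mouth(n,n+"0.png",[.507,-.003])
E
```

```text
scene (np.float64(0.4875495813133539), np.float64(1.0), np.float64(-3.0))
scene mouth win 309 182
[[171 171 171 172 170 167 157 149 155 167 171 172 172 171 172 171]
 [171 171 172 172 171 166 145 126 143 165 172 171 171 172 172 172]
 [171 171 171 171 171 165 141 115 138 164 170 172 172 172 171 171]
 [171 172 172 171 172 166 143 114 139 164 170 171 171 172 172 172]
 [171 172 171 172 173 170 149 116 134 162 172 173 172 171 172 172]
 [171 172 173 173 172 163 138 105 116 150 169 176 175 173 171 171]
 [172 172 173 173 152 126 102  85  88 110 139 170 176 172 172 172]
 [171 173 176 174 130  87  74  72  71  77 104 151 170 168 171 172]
 [172 167 169 170 124  81  64  66  66  69 100 150 167 162 172 175]
 [171 152 150 162 141 112  91  86  88  97 126 161 161 155 169 179]
 [174 143 133 145 151 146 132 127 133 147 150 156 150 146 155 168]
 [176 142 129 133 141 144 137 134 143 150 143 144 144 144 145 146]
 [173 145 130 130 133 136 134 136 141 142 139 141 143 144 135 127]
 [148 135 129 131 133 135 138 140 141 141 142 145 150 150 126 116]
 [116 109 116 128 135 143 143 141 140 139 141 148 152 146 117 12
[... 536 characters left out ...]
 107 110 104 100  86  88 105]
 [123 121  98 122 113  94  82 106  97  81  56  71  97  98  86  97]
 [123 122 111 121  86  86  95 116  59  61  74  58  61  88 101  85]
 [123 121 114 120  89  81 101 101  59  65 107  58  62  92 105  84]
 [123 118 123 119 105  83 101  99  56  54  51  57  62  97 108  85]
 [123 117 117 117 116  89 100 117  72  57  57  57  71 108  93  88]
 [122 115 105 122 107  95  83 105 103  82  73  84  93 107  87  98]
 [122 118 116 123 116  86  82  83 108 114  97 115 101  88  92 114]
 [124 123 119 121 122 116  92  93  88  87  82  87  89  85 106 117]
 [123 123 121 118 122 123 117 112 103  92  90  99  93  91 112 123]
 [124 123 124 124 121 122 122 116 120 110 106 119  98 119 123 120]]
```

```bash
python3 - <<'E'
from rel import *
print("nut top",at("top",(316.1,184.6),.092),at("top",(316.2,183.2),.1125),"scene",at("scene",(316.5,189.6),.092))
# ring circle rim: dark hole & bright face, scene2
g=cv2.cvtColor(cv2.imread("pics/scene2.png"),cv2.COLOR_BGR2GRAY);e=proj("scene",[.507,-.0044,.168]);x0,y0=int(e[0])-15,int(e[1])-8;print(x0,y0,e);print(g[y0:y0+20,x0:x0+30])
a=cv2.imread("pics/top2.png").astype(int);e=proj("top",[.507,-.0044,.168]);x0,y0=int(e[0])-12,int(e[1])-12;print(x0,y0,e);print(a[y0:y0+25,x0:x0+25,1])
E
```

```text
nut top [ 0.5067 -0.0071  0.092 ] [ 0.5089 -0.0078  0.1125] scene [ 0.5073 -0.0059  0.092 ]
301 151 [316.1802 159.6312]
[[ 92  92  92  93  93  95  98 108 123 149 169 178 183 184 185 184 185 184
  185 185 185 185 184 185 184 185 185 185 185 184]
 [ 93  92  92  92  93  92  93  96 102 119 140 158 179 186 185 184 184 185
  186 186 185 185 185 184 185 185 185 186 184 185]
 [ 93  92  93  92  92  94 103 114 116 124 139 155 177 183 179 176 176 180
  185 188 187 186 187 185 185 184 185 184 185 185]
 [ 92  92  93  93  94 106 134 158 155 151 156 159 161 156 149 146 141 143
  159 173 182 189 191 187 185 184 184 185 185 185]
 [ 92  92  92  95 106 131 159 169 149 131 128 124 118 111 107 104  98  99
  111 128 151 173 186 185 185 185 185 185 185 184]
 [ 93  91  94 104 131 159 169 149 116  94  90  88  86  83  83  83  81  80
   82  87 105 133 158 173 182 184 185 184 184 185]
 [ 93  93  98 123 160 174 163 122  89  80  77  78  79  79  79  78  78  78
   75  73  79  92 113 142 176 185 183 176 181 185]
 [ 93  93 107 147 179 174 139  97  76  76  78  79  78  79  79  79  78  78
   74  72  73  75  84 122 171 1
[... 3474 characters left out ...]
18 101  87  87 110  91 102 121 101  90
   93 115 124 109 101 129 128]
 [ 41  62  85 112 114 114  96 107 120 122 105  96  93  97  98 105 108 110
  116 125 123 104 117 128 128]
 [ 57  87 116 117 117 118 117 103 103 117 118 115 111 116 121 123 122 125
  120 115 116 108 129 129 129]
 [ 76 119 119 120 122 121 121 115  81  99 119 118 118 115 119 118 116 117
  102 100  97 115 129 129 128]
 [ 82 111 122 122 122 124 114  98 112 111 113 112 105 106 113 104  85 101
  103 118 115 130 129 128 129]
 [ 56  77 124 125 123 118 104 128 129 129 125 127 113 108 106 103 109 126
  128 129 129 129 130 129 129]
 [ 58  66 118 125 108 106 129 130 129 130 129 127 125 112 126 113 128 129
  129 129 129 130 129 129 121]]
```

Both fixed cameras agree that ring and nut coincide within about 1-2 mm, so I'm lowering.

Call:
apply_moves(slide=[[0,0,0.015],[0,0,0.03],[0,0,0.045],[0,0,0.055],[0,0,0.055]], twist=[0,0,0,0,0], jaw=[255,255,255,255,255])

```text
time: 10.65
tool_pos: [0.4088, 0.1118, 0.1008]
tcp_rot: [[-0.645, 0.764, -0.003], [0.764, 0.645, -0.0], [0.002, -0.003, -1.0]]
ft_force: [-0.1, 0.4, -3.1]
opening: 0.0231
gripper_force: 60.8
```

Call:
apply_moves(slide=[[0,0,0.003],[0,0,0.006],[0,0,0.009],[0,0,0.01],[0,0,0.01]], twist=[0,0,0,0,0], jaw=[255,255,255,255,255])

```text
time: 11.15
tool_pos: [0.41, 0.1119, 0.0923]
tcp_rot: [[-0.645, 0.764, -0.0], [0.764, 0.645, -0.0], [0.0, -0.0, -1.0]]
ft_force: [0.7, 0.5, -2.6]
opening: 0.0221
gripper_force: 60.8
```

Call:
apply_moves(slide=[[0,0,0.001],[0,0,0.002],[0,0,0.003],[0,0,0.004],[0,0,0.004]], twist=[0,0,0,0,0], jaw=[255,255,255,255,255])

```text
time: 11.65
tool_pos: [0.4099, 0.1119, 0.0882]
tcp_rot: [[-0.645, 0.764, -0.0], [0.764, 0.645, -0.0], [0.0, -0.0, -1.0]]
ft_force: [-0.1, -0.2, -2.5]
opening: 0.0226
gripper_force: 60.8
```

Call:
apply_moves(slide=[[0,0,0.001],[0,0,0.002],[0,0,0.003],[0,0,0.003],[0,0,0.003]], twist=[0,0,0,0,0], jaw=[255,255,255,255,255])

```text
time: 12.15
tool_pos: [0.41, 0.1118, 0.0853]
tcp_rot: [[-0.645, 0.764, -0.0], [0.764, 0.645, -0.0], [-0.0, -0.0, -1.0]]
ft_force: [-0.0, -0.7, -2.6]
opening: 0.0224
gripper_force: 60.9
```

```bash
python3 - <<'E'
from h import *
np.set_printoptions(precision=4,suppress=True)
s=get_state();print(s["time"],s["tool_pos"],yaw(s),s["ft_force"],s["wrist_torque"])
E
```

```text
12.15 [0.41   0.1118 0.0853] 130.16121132975 [-0.0153 -0.6893 -2.5674] [-0.0587  0.059  -0.107 ]
```

Call:
apply_moves(slide=[[0,0,0.001],[0,0,0.001],[0,0,0.002],[0,0,0.002],[0,0,0.002]], twist=[0,0,0,0,0], jaw=[255,255,255,255,255])

```text
time: 12.65
tool_pos: [0.41, 0.1118, 0.0833]
tcp_rot: [[-0.645, 0.764, 0.0], [0.764, 0.645, -0.0], [-0.0, -0.0, -1.0]]
ft_force: [0.1, -0.9, -2.3]
opening: 0.0224
gripper_force: 60.9
```

```bash
python3 - <<'E'
from h import *
np.set_printoptions(precision=4,suppress=True)
s=get_state();print(s["time"],s["tool_pos"],yaw(s),s["ft_force"],s["wrist_torque"])
E
```

```text
12.65 [0.41   0.1118 0.0833] 130.16138325902241 [ 0.1162 -0.947  -2.2671] [-0.113   0.0145 -0.0719]
```

Call:
apply_moves(slide=[[0,0,0.001],[0,0,0.002],[0,0,0.003],[0,0,0.004],[0,0,0.004]], twist=[0,0,0,0,0], jaw=[255,255,255,255,255])

```text
time: 13.15
tool_pos: [0.41, 0.1119, 0.0792]
tcp_rot: [[-0.645, 0.764, 0.0], [0.764, 0.645, -0.0], [-0.0, -0.0, -1.0]]
ft_force: [0.7, -0.4, -2.1]
opening: 0.0226
gripper_force: 60.9
```

```bash
python3 - <<'E'
from h import *
np.set_printoptions(precision=4,suppress=True)
s=get_state();print(s["time"],s["tool_pos"],yaw(s),s["ft_force"],s["wrist_torque"])
E
```

```text
13.15 [0.41   0.1119 0.0792] 130.17240598333194 [ 0.719  -0.4126 -2.1216] [-0.2277 -0.0442 -0.0667]
```

```bash
python3 - <<'E'
from h import *
np.set_printoptions(precision=4,suppress=True,linewidth=200)
s=get_state();R=np.array(s["tcp_rot"]);p=np.array(s["tool_pos"])
im=save("scene","scene3.png");g=cv2.cvtColor(im,cv2.COLOR_RGB2GRAY)
rc=p-R[:,0]*.151;e=proj("scene",[rc[0],rc[1],p[2]+.0037+.008]);print(e)
x0,y0=int(e[0])-16,int(e[1])-11;print(x0,y0);print(g[y0:y0+24,x0:x0+32])
w=cv2.cvtColor(save("wrist","w6.png"),cv2.COLOR_RGB2GRAY)
for f in(cv2.imread("pics/w5.png",0),w): print(f[128:182:2,320]); print([ (np.where(f[y,260:380]<40)[0][[0,-1]]+260) for y in(185,210,240)])
E
```

```text
[317.0557 190.5864]
301 179
[[190 190 189 190 190 190 190 190 190 190 190 190 190 190 190 190 190 189 191 190 191 190 189 190 190 190 190 190 190 190 188 179]
 [190 189 189 190 190 190 190 190 189 190 190 189 190 190 190 190 190 190 190 190 190 190 189 190 191 190 190 190 190 188 179 152]
 [191 190 190 190 190 190 190 191 191 190 190 190 190 189 186 185 186 189 191 190 190 191 190 190 190 190 190 190 190 185 160 118]
 [190 190 190 190 190 191 190 190 189 190 189 190 191 186 174 165 172 185 189 190 190 190 190 190 190 190 190 190 189 180 139  85]
 [190 190 190 190 190 190 190 190 189 190 191 191 192 188 165 141 159 183 190 191 190 190 190 190 190 190 190 191 190 178 127  68]
 [190 190 189 190 190 191 190 190 191 191 191 194 197 193 163 129 148 174 185 189 190 192 193 191 190 190 190 190 190 178 128  71]
 [190 191 190 190 190 190 189 190 191 193 186 182 180 171 142 112 121 138 148 158 175 190 198 193 190 190 190 190 189 180 144 105]
 [190 190 190 190 190 190 190 190 190 184 161 142 138 132 115  97 102 115 120 119 137 165 183 189 190 192 190 190 190 186 173 157]
 [190 190 190 190 190 18
[... 1708 characters left out ...]
  92  82  79  79  80  80  81  83  83  84  82  81  80  79  77  77  80  82 101 146 178 184 188 196 195]
 [223 224 217 188 155 132 110 102  93  85  81  80  80  81  82  83  82  81  80  81  79  81  82  83  86 109 157 178 185 195 208 213]
 [222 224 214 174 146 135 115 103  98  95  90  86  83  84  86  85  84  84  85  87  88  92  92  89  90 105 133 144 154 177 192 195]]
[143 142 108 102 139 212 213 212 207 205 201 199 194 193 192 193 193 190 184 173  88  18  22  24  24  27  30]
[array([289, 350]), array([289, 350]), array([290, 349])]
[112 111  88  81  94 117 118 116 114 115 113 112 111 110 111 113 113 113 110 105  56  12  14  15  14  15  13]
[array([289, 351]), array([290, 350]), array([290, 349])]
```

Call:
apply_moves(slide=[[0,0,0.0005],[0,0,0.001],[0,0,0.0015],[0,0,0.002],[0,0,0.002]], twist=[0,0,0,0,0], jaw=[255,255,255,255,255])

```text
time: 13.75
tool_pos: [0.41, 0.1119, 0.0773]
tcp_rot: [[-0.645, 0.764, 0.0], [0.764, 0.645, -0.0], [-0.0, 0.0, -1.0]]
ft_force: [0.7, -1.9, -1.8]
opening: 0.0228
gripper_force: 61.0
```

```bash
python3 - <<'E'
from h import *
np.set_printoptions(precision=4,suppress=True)
s=get_state();print(s["time"],s["tool_pos"],yaw(s),s["ft_force"],s["wrist_torque"])
E
```

```text
13.75 [0.41   0.1119 0.0773] 130.16996430497875 [ 0.6566 -1.8889 -1.8481] [-0.2132  0.0007 -0.0767]
```

Call:
apply_moves(slide=[[0,0,0.0005],[0,0,0.001],[0,0,0.001],[0,0,0.001],[0,0,0.001]], twist=[0,0,0,0,0], jaw=[255,255,255,255,255])

```text
time: 14.25
tool_pos: [0.4101, 0.1119, 0.0764]
tcp_rot: [[-0.645, 0.764, 0.0], [0.764, 0.645, -0.0], [-0.0, 0.0, -1.0]]
ft_force: [-0.5, -0.8, -0.7]
opening: 0.0227
gripper_force: 61.1
```

```bash
python3 - <<'E'
from h import *
np.set_printoptions(precision=4,suppress=True)
s=get_state();print(s["time"],s["tool_pos"],yaw(s),s["ft_force"],s["wrist_torque"])
E
```

```text
14.25 [0.4101 0.1119 0.0764] 130.16561005928884 [-0.4751 -0.819  -0.6946] [-0.2925 -0.0644 -0.1185]
```

Call:
apply_moves(slide=[[0,0,0.0005],[0,0,0.001],[0,0,0.001],[0,0,0.001],[0,0,0.001]], twist=[0,0,0,0,0], jaw=[255,255,255,255,255])

```text
time: 14.75
tool_pos: [0.4101, 0.112, 0.0755]
tcp_rot: [[-0.645, 0.764, 0.0], [0.764, 0.645, 0.0], [-0.0, 0.0, -1.0]]
ft_force: [-1.4, 0.5, 1.2]
opening: 0.0225
gripper_force: 61.4
```

```bash
python3 - <<'E'
from h import *
np.set_printoptions(precision=4,suppress=True,linewidth=200)
s=get_state();print(s["time"],s["tool_pos"],yaw(s),s["ft_force"],s["wrist_torque"])
g=cv2.cvtColor(save("scene","scene4.png"),cv2.COLOR_RGB2GRAY);a=cv2.imread("pics/scene3.png",0)
print(g[185:203,301:333])
for n,(x0,x1,y0,y1) in dict(ringleft=(303,314,188,203),front=(306,328,193,202),pivot=(330,350,180,200)).items():
    print(n,min((((np.float32(g[y0+0:y1,x0:x1])-cv2.warpAffine(a,np.float32([[1,0,dx],[0,1,dy]]),(640,400),flags=1)[y0:y1,x0:x1])**2).mean(),dx,dy) for dx in np.arange(-1.5,1.6,.25) for dy in np.arange(-1.5,3.1,.25)))
w=cv2.cvtColor(save("wrist","w7.png"),cv2.COLOR_RGB2GRAY)
for f in(cv2.imread("pics/w6.png",0),w): print(f[160:176,320]); print([ (np.where(f[y,260:380]<40)[0][[0,-1]]+260) for y in(185,210,240)])
E
```

```text
14.75 [0.4101 0.112  0.0755] 130.16642025458674 [-1.3548  0.4672  1.202 ] [-0.2862  0.0434 -0.1755]
[[190 191 190 190 190 190 191 191 192 192 189 191 192 184 154 124 147 172 182 182 188 196 193 191 190 190 190 190 190 181 143 105]
 [190 190 190 190 190 190 191 193 197 193 184 181 176 164 142 113 124 145 154 155 174 195 197 192 191 192 190 190 190 187 174 157]
 [190 191 191 191 190 190 193 198 195 176 154 148 152 144 131 106 114 141 150 144 147 168 181 189 194 194 191 190 190 190 187 183]
 [190 190 191 190 189 190 196 197 183 147 131 143 138 118 104  93  96 116 140 162 150 133 144 170 187 194 192 190 190 190 190 189]
 [190 190 190 190 188 187 196 190 164 132 147 169 133  93  81  81  81  85 114 160 164 129 111 131 165 190 190 187 188 190 190 190]
 [190 191 190 190 186 187 197 180 142 135 165 184 138  91  74  75  76  79 113 167 179 151 125 120 148 183 185 178 185 189 191 191]
 [190 191 190 187 183 189 194 164 131 136 158 179 158 126 103  97 100 110 142 179 179 164 160 161 165 185 182 170 182 187 189 190]
 [191 190 189 187 180 189 193 163 143 140 146 161 168 162 148 142 149 164 168 174 1
[... 1103 characters left out ...]
25 218 188 155 129  99  83  79  78  79  79  79  81  83  83  83  82  81  80  79  78  77  78  79  93 130 164 173 180 188 189]
 [222 224 214 174 146 133 109  90  82  83  82  80  79  81  82  83  83  81  80  80  78  79  81  82  85  97 116 137 152 174 187 190]]
ringleft (np.float32(61.060608), np.float64(0.0), np.float64(0.75))
front (np.float32(20.919191), np.float64(0.0), np.float64(0.75))
pivot (np.float32(143.4225), np.float64(0.25), np.float64(0.5))
[113 112 112 111 109 107 104  93  56  21  11  15  14  14  15  11]
[array([289, 351]), array([290, 350]), array([290, 349])]
[113 113 112 111 109 107 102  84  45  16  11  13  14  15  15  14]
[array([289, 351]), array([290, 350]), array([290, 349])]
```

Ring has landed: it now carries about 3.6 N, and it moved about 1.9 mm for 3.7 mm of travel. Now turning clockwise about the nut axis.

Call:
apply_moves(slide=[[0,0.003,0],[-0.0001,0.006,0],[-0.0003,0.0091,0],[-0.0005,0.0121,0],[-0.0008,0.0151,0]], twist=[0.02,0.04,0.06,0.08,0.1], jaw=[255,255,255,255,255])

```text
time: 15.35
tool_pos: [0.4225, 0.1208, 0.0754]
tcp_rot: [[-0.564, 0.826, 0.0], [0.826, 0.564, -0.001], [-0.001, -0.0, -1.0]]
ft_force: [1.4, -4.2, 1.5]
opening: 0.0228
gripper_force: 61.3
```

```bash
cat > f.py <<'E'
from h import *
np.set_printoptions(precision=4,suppress=True)
s=get_state();R=np.array(s["tcp_rot"]);print(s["time"],s["tool_pos"],round(yaw(s),2),"F tool",R.T@s["ft_force"],"T",R.T@s["wrist_torque"])
E
python3 f.py
```

```text
15.35 [0.4225 0.1208 0.0754] 124.34 F tool [-4.2573 -1.2274 -1.4726] T [ 0.3334 -0.8969  0.1724]
```

Call:
apply_moves(slide=[[-0.0005,0.003,0],[-0.0011,0.006,0],[-0.0013,0.0091,0],[-0.0015,0.0121,0],[-0.0018,0.0151,0]], twist=[0.02,0.04,0.06,0.08,0.1], jaw=[255,255,255,255,255])

```text
time: 15.85
tool_pos: [0.4355, 0.1285, 0.0753]
tcp_rot: [[-0.479, 0.878, -0.001], [0.878, 0.479, 0.001], [0.001, -0.0, -1.0]]
ft_force: [-2.6, 0.4, 2.8]
opening: 0.0226
gripper_force: 61.5
```

```bash
python3 f.py
```

```text
15.85 [0.4355 0.1285 0.0753] 118.61 F tool [ 1.607  -2.0351 -2.7717] T [ 0.2434 -0.2209  0.1372]
```

Call:
apply_moves(slide=[[0,0.003,0],[-0.0001,0.006,0],[-0.0003,0.009,0],[-0.0005,0.012,0],[-0.0007,0.015,0]], twist=[0.02,0.04,0.06,0.08,0.1], jaw=[255,255,255,255,255])

```text
time: 16.35
tool_pos: [0.4491, 0.1349, 0.0753]
tcp_rot: [[-0.389, 0.921, -0.0], [0.921, 0.389, 0.0], [0.0, -0.0, -1.0]]
ft_force: [-1.9, 1.2, 2.1]
opening: 0.0227
gripper_force: 61.5
```

```bash
python3 f.py
```

```text
16.35 [0.4491 0.1349 0.0753] 112.88 F tool [ 1.8733 -1.2646 -2.0794] T [ 0.2874 -0.0958  0.0914]
```

Call:
apply_moves(slide=[[0.0002,0.003,0],[0.0001,0.006,0],[0,0.009,0],[-0.0002,0.012,0],[-0.0004,0.015,0]], twist=[0.02,0.04,0.06,0.08,0.1], jaw=[255,255,255,255,255])

```text
time: 16.85
tool_pos: [0.4633, 0.1401, 0.0753]
tcp_rot: [[-0.295, 0.956, 0.0], [0.956, 0.295, -0.0], [-0.0, 0.0, -1.0]]
ft_force: [-1.4, 0.2, 1.7]
opening: 0.0225
gripper_force: 61.4
```

```bash
python3 f.py
```

```text
16.85 [0.4633 0.1401 0.0753] 107.16 F tool [ 0.6532 -1.3006 -1.7406] T [ 0.262  -0.3724  0.1424]
```

Call:
apply_moves(slide=[[0,0.003,0],[-0.0001,0.006,0],[-0.0003,0.009,0],[-0.0005,0.012,0],[-0.0007,0.015,0]], twist=[0.02,0.04,0.06,0.08,0.1], jaw=[255,255,255,255,255])

```text
time: 17.35
tool_pos: [0.4779, 0.1438, 0.0754]
tcp_rot: [[-0.198, 0.98, 0.0], [0.98, 0.198, -0.001], [-0.001, 0.0, -1.0]]
ft_force: [-0.0, -1.3, 1.8]
opening: 0.0225
gripper_force: 61.4
```

```bash
python3 f.py
```

```text
17.35 [0.4779 0.1438 0.0754] 101.43 F tool [-1.2465 -0.2894 -1.8017] T [ 0.1738 -0.672   0.0482]
```

Call:
apply_moves(slide=[[-0.0003,0.003,0],[-0.0004,0.006,0],[-0.0006,0.009,0],[-0.0008,0.012,0],[-0.001,0.015,0]], twist=[0.02,0.04,0.06,0.08,0.1], jaw=[255,255,255,255,255])

```text
time: 17.85
tool_pos: [0.4927, 0.1459, 0.0753]
tcp_rot: [[-0.099, 0.995, 0.0], [0.995, 0.099, -0.0], [-0.0, 0.0, -1.0]]
ft_force: [-0.2, -0.4, 1.5]
opening: 0.0229
gripper_force: 61.4
```

```bash
python3 f.py
```

```text
17.85 [0.4927 0.1459 0.0753] 95.7 F tool [-0.3764 -0.2504 -1.4912] T [ 0.1083 -0.5795  0.0266]
```

Call:
apply_moves(slide=[[-0.0001,0.003,0],[-0.0002,0.006,0],[-0.0004,0.009,0],[-0.0006,0.012,0],[-0.0008,0.015,0]], twist=[0.02,0.04,0.06,0.08,0.1], jaw=[255,255,255,255,255])

```text
time: 18.35
tool_pos: [0.5074, 0.1466, 0.0753]
tcp_rot: [[0.0, 1.0, -0.001], [1.0, -0.0, -0.0], [-0.0, -0.001, -1.0]]
ft_force: [-2.0, -1.2, 1.8]
opening: 0.0228
gripper_force: 61.4
```

```bash
python3 f.py
```

```text
18.35 [0.5074 0.1466 0.0753] 89.98 F tool [-1.2265 -1.9804 -1.7742] T [ 0.3058 -0.5797 -0.2058]
```

Call:
apply_moves(slide=[[-0.0002,0.002,0],[-0.0003,0.004,0],[-0.0003,0.005,0],[-0.0004,0.006,0],[-0.0005,0.0075,0]], twist=[0.013,0.027,0.033,0.04,0.05], jaw=[255,255,255,255,255])

```text
time: 18.85
tool_pos: [0.5137, 0.1465, 0.0749]
tcp_rot: [[0.05, 0.999, -0.003], [0.999, -0.05, 0.0], [0.0, -0.003, -1.0]]
ft_force: [-6.5, 0.9, 3.4]
opening: 0.0226
gripper_force: 61.7
```

```bash
python3 f.py
```

```text
18.85 [0.5137 0.1465 0.0749] 87.14 F tool [ 0.5516 -6.5275 -3.3448] T [ 1.009  -0.4057 -0.0238]
```

Nut has bottomed (6.5 N). Now I'll swing a little about the breakaway pivot.

Call:
apply_moves(slide=[[0,0.002,0],[0,0.004,0],[-0.0001,0.006,0],[-0.0002,0.008,0],[-0.0003,0.008,0]], twist=[0.02,0.04,0.06,0.08,0.08], jaw=[255,255,255,255,255])

```text
time: 19.35
tool_pos: [0.5217, 0.1457, 0.0748]
tcp_rot: [[0.13, 0.992, -0.003], [0.992, -0.13, 0.0], [-0.0, -0.003, -1.0]]
ft_force: [-6.2, 2.3, 3.1]
opening: 0.0228
gripper_force: 61.7
```

```bash
python3 f.py; python3 - <<'E'
from h import *
s=get_state();save("top","top5.png");save("scene","scene5.png")
for n in("top","scene"):
  for t in("wrench_ring","wrench_grip","nut_corner"): print(n,t,[(round(r["p"],2),np.round(r["pixel"],1)) for r in spotter.mark_of(n,t)[:2]])
E
```

```text
19.35 [0.5217 0.1457 0.0748] 82.55 F tool [ 1.4791 -6.468  -3.0781] T [ 0.9741 -0.4787 -0.0612]
top wrench_ring [(0.65, array([319. , 183.7]))]
top wrench_grip [(0.65, array([258.2, 180.2]))]
top nut_corner [(0.74, array([337.9, 243.6])), (0.69, array([312.3, 179.8]))]
scene wrench_ring [(0.69, array([314.2, 190.7]))]
scene wrench_grip [(0.7, array([352.2, 239.2]))]
scene nut_corner [(0.75, array([483.8, 213.9])), (0.47, array([318.8, 203.2]))]
```

Call:
apply_moves(slide=[[0,0.002,0],[-0.0001,0.004,0],[-0.0002,0.005,0],[-0.0002,0.005,0],[-0.0002,0.005,0]], twist=[0.02,0.04,0.05,0.05,0.05], jaw=[255,255,255,255,255])

```text
time: 20.25
tool_pos: [0.5266, 0.1449, 0.0749]
tcp_rot: [[0.179, 0.984, -0.003], [0.984, -0.179, 0.0], [-0.0, -0.003, -1.0]]
ft_force: [-5.9, -0.2, 3.6]
opening: 0.0222
gripper_force: 61.7
```

```bash
python3 f.py
```

```text
20.25 [0.5266 0.1449 0.0749] 79.71 F tool [-1.2513 -5.8265 -3.5861] T [ 0.9777 -0.4855 -0.0764]
```

Call:
apply_moves(slide=[[0,-0.003,0],[0,-0.006,0],[-0.0002,-0.009,0],[-0.0004,-0.012,0],[-0.0004,-0.012,0]], twist=[-0.03,-0.06,-0.09,-0.12,-0.12], jaw=[255,255,255,255,255])

```text
time: 20.75
tool_pos: [0.5146, 0.1464, 0.0749]
tcp_rot: [[0.059, 0.998, -0.003], [0.998, -0.059, -0.0], [-0.0, -0.003, -1.0]]
ft_force: [-5.4, -0.2, 3.3]
opening: 0.0227
gripper_force: 61.6
```

```bash
python3 f.py
```

```text
20.75 [0.5146 0.1464 0.0749] 86.64 F tool [-0.5167 -5.3527 -3.2824] T [ 0.9064 -0.5428  0.0018]
```

Call:
apply_moves(slide=[[0,-0.001,0],[0,-0.002,0],[0,-0.003,0],[0,-0.004,0],[0,-0.004,0]], twist=[-0.01,-0.02,-0.025,-0.03,-0.03], jaw=[255,255,255,255,255])

```text
time: 21.25
tool_pos: [0.5115, 0.1466, 0.0751]
tcp_rot: [[0.029, 1.0, -0.001], [1.0, -0.029, -0.0], [-0.0, -0.001, -1.0]]
ft_force: [-3.9, -0.5, 2.6]
opening: 0.0226
gripper_force: 61.5
```

```bash
python3 f.py
```

```text
21.25 [0.5115 0.1466 0.0751] 88.34 F tool [-0.5848 -3.878  -2.5552] T [ 0.7528 -0.5075 -0.1898]
```

Call:
apply_moves(slide=[[0,-0.001,0],[0,-0.002,0],[0,-0.003,0],[0,-0.004,0],[0,-0.004,0]], twist=[-0.007,-0.014,-0.02,-0.027,-0.027], jaw=[255,255,255,255,255])

```text
time: 21.75
tool_pos: [0.5084, 0.1466, 0.0755]
tcp_rot: [[0.002, 1.0, 0.001], [1.0, -0.002, -0.0], [-0.0, 0.001, -1.0]]
ft_force: [0.2, -1.9, 0.2]
opening: 0.0225
gripper_force: 61.3
```

```bash
python3 f.py
```

```text
21.75 [0.5084 0.1466 0.0755] 89.86 F tool [-1.8911  0.203  -0.2152] T [ 0.1731 -0.5584  0.1502]
```

Call:
apply_moves(slide=[[-0.0003,-0.002,0],[-0.0005,-0.004,0],[-0.0006,-0.006,0],[-0.0007,-0.0075,0],[-0.0007,-0.0075,0]], twist=[-0.013,-0.027,-0.04,-0.05,-0.05], jaw=[255,255,255,255,255])

```text
time: 22.25
tool_pos: [0.5005, 0.1463, 0.0756]
tcp_rot: [[-0.049, 0.999, 0.001], [0.999, 0.049, 0.001], [0.001, 0.001, -1.0]]
ft_force: [0.2, 1.5, 1.4]
opening: 0.0226
gripper_force: 61.3
```

```bash
python3 f.py
```

```text
22.25 [0.5005 0.1463 0.0756] 92.79 F tool [ 1.5216  0.2322 -1.4225] T [ 0.0609 -0.1517  0.0897]
```

Pull is off. Lifting gently.

Call:
apply_moves(slide=[[0,0,-0.001],[0,0,-0.002],[0,0,-0.003],[0,0,-0.004],[0,0,-0.005]], twist=[0,0,0,0,0], jaw=[255,255,255,255,255])

```text
time: 22.75
tool_pos: [0.4999, 0.1461, 0.0795]
tcp_rot: [[-0.048, 0.999, -0.001], [0.999, 0.048, 0.0], [0.0, -0.001, -1.0]]
ft_force: [1.9, 1.3, -7.0]
opening: 0.0229
gripper_force: 60.3
```

```bash
python3 f.py
```

```text
22.75 [0.4999 0.1461 0.0795] 92.76 F tool [1.1712 1.943  7.0122] T [-0.2541  0.7153 -0.2297]
```

Call:
apply_moves(slide=[[0.0003,0.001,0.001],[0.0005,0.002,0.001],[0.0006,0.003,0.001],[0.0006,0.004,0.001],[0.0006,0.004,0.001]], twist=[0.006,0.012,0.018,0.026,0.026], jaw=[255,255,255,255,255])

```text
time: 23.25
tool_pos: [0.5042, 0.1464, 0.079]
tcp_rot: [[-0.021, 1.0, -0.001], [1.0, 0.021, -0.001], [-0.001, -0.001, -1.0]]
ft_force: [0.1, -3.5, -5.7]
opening: 0.0228
gripper_force: 60.4
```

```bash
python3 f.py
```

```text
23.25 [0.5042 0.1464 0.079 ] 91.23 F tool [-3.5361  0.0287  5.656 ] T [ 0.0447  0.1173 -0.0734]
```

Call:
apply_moves(slide=[[-0.0004,0,0],[-0.0005,0,0],[-0.0006,0,-0.001],[-0.0006,0,-0.002],[-0.0006,0,-0.002]], twist=[0,0,0,0,0], jaw=[255,255,255,255,255])

```text
time: 23.75
tool_pos: [0.5042, 0.1461, 0.0812]
tcp_rot: [[-0.022, 1.0, -0.001], [1.0, 0.022, -0.0], [-0.0, -0.001, -1.0]]
ft_force: [-0.7, -2.8, -6.8]
opening: 0.0227
gripper_force: 60.2
```

```bash
python3 f.py
```

```text
23.75 [0.5042 0.1461 0.0812] 91.25 F tool [-2.796  -0.7444  6.7949] T [ 0.0441  0.2096 -0.0533]
```

Call:
apply_moves(slide=[[-0.0005,-0.0005,0],[-0.001,-0.001,0],[-0.0012,-0.001,0],[-0.0012,-0.001,-0.0005],[-0.0012,-0.001,-0.001]], twist=[-0.004,-0.007,-0.007,-0.007,-0.007], jaw=[255,255,255,255,255])

```text
time: 24.25
tool_pos: [0.5033, 0.1457, 0.0823]
tcp_rot: [[-0.029, 1.0, -0.0], [1.0, 0.029, 0.001], [0.001, -0.0, -1.0]]
ft_force: [-1.7, 3.4, -6.6]
opening: 0.0232
gripper_force: 60.3
```

```bash
python3 f.py
```

```text
24.25 [0.5033 0.1457 0.0823] 91.66 F tool [ 3.4134 -1.5728  6.6253] T [ 0.1449  0.9281 -0.0054]
```

```bash
python3 - <<'E'
from h import *
np.set_printoptions(precision=4,suppress=True,linewidth=200)
s=get_state()
im=save("scene","scene6.png");w=save("wrist","w8.png")
g=cv2.cvtColor(w,cv2.COLOR_RGB2GRAY)
for f in(cv2.imread("pics/w5.png",0),cv2.imread("pics/w7.png",0),g): print(f[160:176,320],[ (np.where(f[y,260:380]<40)[0][[0,-1]]+260) for y in(185,210,240)])
a=cv2.imread("pics/scene5.png")
f=lambda m:cv2.resize(m[170:226,286:362],None,fx=5.2,fy=7,interpolation=cv2.INTER_CUBIC)
cv2.imwrite("pics/cmp.png",np.hstack([f(a),f(im[:,:,::-1])]))
E
```

```text
[193 193 190 188 184 179 173 148  88  33  18  19  22  23  24  24] [array([289, 350]), array([289, 350]), array([290, 349])]
[113 112 111 110 108 106 102  84  45  16  10  12  14  15  15  14] [array([289, 351]), array([290, 350]), array([290, 349])]
[112 112 111 110 109 107 106  98  65  27  13  13  14  14  12  18] [array([289, 351]), array([289, 350]), array([290, 349])]
```

View pics/cmp.png

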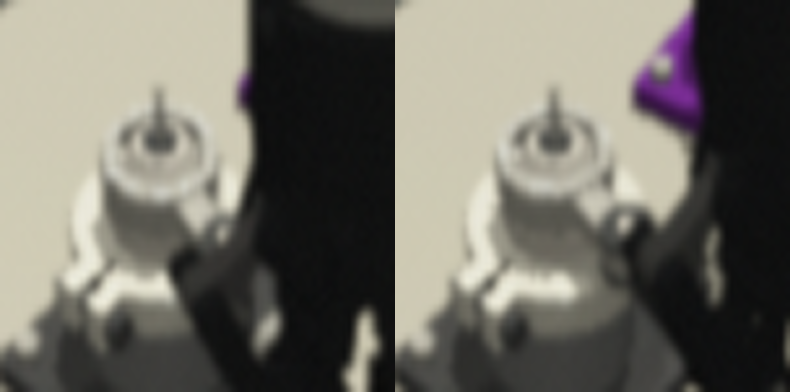

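The ring hasn't risen: it is binding while the wrench tilts in the hand. I'll go back down, centre it in its play, then lift.

Call:
apply_moves(slide=[[0,0,0.002],[0.0004,0,0.0035],[0.0008,-0.001,0.005],[0.0008,-0.0035,0.005],[0.0008,-0.006,0.005]], twist=[0,0,-0.01,-0.025,-0.04], jaw=[255,255,255,255,255])

```text
time: 24.85
tool_pos: [0.4983, 0.1456, 0.0789]
tcp_rot: [[-0.07, 0.998, 0.002], [0.998, 0.07, -0.001], [-0.001, 0.002, -1.0]]
ft_force: [-1.5, 3.0, 1.0]
opening: 0.0226
gripper_force: 61.1
```

```bash
python3 f.py
```

```text
24.85 [0.4983 0.1456 0.0789] 93.99 F tool [ 3.087  -1.2469 -1.0254] T [0.4446 0.3248 0.3426]
```

Call:
apply_moves(slide=[[0.0003,0,-0.0003],[0.0006,0,-0.0006],[0.0006,0.0005,-0.0008],[0.0006,0.0005,-0.001],[0.0006,0.0005,-0.001]], twist=[0.003,0.006,0.006,0.006,0.006], jaw=[255,255,255,255,255])

```text
time: 25.35
tool_pos: [0.4984, 0.1457, 0.0786]
tcp_rot: [[-0.063, 0.998, 0.001], [0.998, 0.063, -0.001], [-0.001, 0.001, -1.0]]
ft_force: [0.7, -0.9, 0.1]
opening: 0.0228
gripper_force: 61.1
```

```bash
python3 f.py
```

```text
25.35 [0.4984 0.1457 0.0786] 93.62 F tool [-0.8929  0.6285 -0.0695] T [-0.0118 -0.4073 -0.004 ]
```

Call:
apply_moves(slide=[[0,0,-0.001],[0,0,-0.002],[0,0,-0.003],[0,0,-0.003],[0,0,-0.003]], twist=[0,0,0,0,0], jaw=[255,255,255,255,255])

```text
time: 25.85
tool_pos: [0.4978, 0.146, 0.081]
tcp_rot: [[-0.063, 0.998, -0.0], [0.998, 0.063, -0.001], [-0.0, -0.0, -1.0]]
ft_force: [0.0, -2.9, -2.7]
opening: 0.0228
gripper_force: 60.7
```

```bash
python3 f.py; python3 - <<'E'
from h import *
g=cv2.cvtColor(save("scene","scene7.png"),cv2.COLOR_RGB2GRAY)
for nm in("scene5","scene6"):
    a=cv2.imread(f"pics/{nm}.png",0)
    x0,x1,y0,y1=303,324,193,202
    print(nm,min((((np.float32(g[y0:y1,x0:x1])-cv2.warpAffine(a,np.float32([[1,0,dx],[0,1,dy]]),(640,400),flags=1)[y0:y1,x0:x1])**2).mean(),dx,dy) for dx in np.arange(-1,1.1,.25) for dy in np.arange(-4,2.1,.25)))
E
```

```text
25.85 [0.4978 0.146  0.081 ] 93.62 F tool [-2.9436 -0.1482  2.7463] T [-0.2091 -0.334  -0.1977]
scene5 (np.float32(122.7672), np.float64(0.25), np.float64(-0.5))
scene6 (np.float32(31.25926), np.float64(0.0), np.float64(0.0))
```

Call:
apply_moves(slide=[[-0.0003,0,0],[-0.0005,0,-0.0005],[-0.0005,0,-0.001],[-0.0005,0,-0.0015],[-0.0005,0,-0.002]], twist=[0,0,0,0,0], jaw=[255,255,255,255,255])

```text
time: 26.4
tool_pos: [0.4977, 0.1459, 0.0831]
tcp_rot: [[-0.063, 0.998, -0.0], [0.998, 0.063, 0.0], [0.0, -0.0, -1.0]]
ft_force: [1.5, -2.7, -5.9]
opening: 0.0229
gripper_force: 60.5
```

```bash
python3 f.py
```

```text
26.4 [0.4977 0.1459 0.0831] 93.61 F tool [-2.8178  1.3067  5.9325] T [-0.2776  0.0611 -0.2165]
```

Call:
apply_moves(slide=[[-0.0004,0.004,0],[-0.0006,-0.003,-0.0005],[-0.0006,0.004,-0.001],[-0.0006,-0.003,-0.0015],[-0.0006,0,-0.002]], twist=[0.027,-0.02,0.027,-0.02,0], jaw=[255,255,255,255,255])

```text
time: 26.9
tool_pos: [0.4979, 0.1457, 0.0855]
tcp_rot: [[-0.061, 0.998, 0.0], [0.998, 0.061, 0.001], [0.001, 0.0, -1.0]]
ft_force: [1.0, 0.5, -3.0]
opening: 0.0228
gripper_force: 60.7
```

```bash
python3 f.py
```

```text
26.9 [0.4979 0.1457 0.0855] 93.52 F tool [0.4827 1.0436 2.9557] T [-0.2038  0.2385 -0.1625]
```

Wiggling releases it (Fz back to free weight). I'll continue the same way.

Call:
apply_moves(slide=[[0,0.0035,-0.0005],[0,-0.0025,-0.001],[0,0.0035,-0.0015],[0,-0.0025,-0.002],[0,0,-0.003]], twist=[0.023,-0.017,0.023,-0.017,0], jaw=[255,255,255,255,255])

```text
time: 27.4
tool_pos: [0.498, 0.1455, 0.0883]
tcp_rot: [[-0.061, 0.998, -0.0], [0.998, 0.061, 0.001], [0.001, -0.0, -1.0]]
ft_force: [1.0, 0.2, -3.3]
opening: 0.0226
gripper_force: 60.6
```

```bash
python3 f.py; python3 - <<'E'
from h import *
g=cv2.cvtColor(save("scene","scene8.png"),cv2.COLOR_RGB2GRAY)
for nm in("scene5","scene6"):
    a=cv2.imread(f"pics/{nm}.png",0)
    x0,x1,y0,y1=303,324,190,202
    print(nm,min((((np.float32(g[y0:y1,x0:x1])-cv2.warpAffine(a,np.float32([[1,0,dx],[0,1,dy]]),(640,400),flags=1)[y0:y1,x0:x1])**2).mean(),dx,dy) for dx in np.arange(-1,1.1,.25) for dy in np.arange(-6,2.1,.25)))
E
```

```text
27.4 [0.498  0.1455 0.0883] 93.48 F tool [0.134  1.0101 3.2571] T [-0.1575  0.3385 -0.1828]
scene5 (np.float32(430.9405), np.float64(0.25), np.float64(-3.25))
scene6 (np.float32(305.78967), np.float64(0.25), np.float64(-2.5))
```

Call:
apply_moves(slide=[[0,0.002,-0.001],[0,-0.002,-0.002],[0,0.002,-0.003],[0,-0.002,-0.004],[0,0,-0.005]], twist=[0.013,-0.013,0.013,-0.013,0], jaw=[255,255,255,255,255])

```text
time: 27.95
tool_pos: [0.4974, 0.145, 0.0932]
tcp_rot: [[-0.063, 0.998, -0.001], [0.998, 0.063, -0.0], [-0.0, -0.001, -1.0]]
ft_force: [0.4, -0.3, -3.1]
opening: 0.0226
gripper_force: 60.7
```

```bash
python3 f.py
```

```text
27.95 [0.4974 0.145  0.0932] 93.6 F tool [-0.3594  0.3425  3.1394] T [0.0018 0.1352 0.0066]
```

Free now. Straight up above the drill, then carry back to the mat.

Call:
apply_moves(slide=[[0,0,-0.01],[0,0,-0.025],[0,0,-0.045],[0,0,-0.065],[0,0,-0.09]], twist=[0,0,0,0,0], jaw=[255,255,255,255,255])

```text
time: 28.45
tool_pos: [0.4978, 0.1451, 0.185]
tcp_rot: [[-0.063, 0.998, 0.0], [0.998, 0.063, -0.0], [-0.0, 0.0, -1.0]]
ft_force: [-0.6, 0.0, -3.3]
opening: 0.0228
gripper_force: 60.7
```

```bash
python3 - <<'E'
from h import *
np.set_printoptions(precision=4,suppress=True)
s=get_state();print(s["time"],s["tool_pos"],yaw(s),s["ft_force"],s["wrist_torque"],s["joints"])
save("scene","scene9.png")
print(plan([.42,-.2604,.183],185.2-yaw(s)))
print(spotter.mark_of("scene","wrench_ring")[:1],proj("scene",np.array(s["tool_pos"])-np.array(s["tcp_rot"])[:,0]*.15+[0,0,.003]))
w=cv2.cvtColor(save("wrist","w9.png"),cv2.COLOR_RGB2GRAY)
print(w[160:176,320],[ (np.where(w[y,260:380]<40)[0][[0,-1]]+260) for y in(185,210,240)])
E
```

```text
28.45 [0.4978 0.1451 0.185 ] 93.60082512729257 [-0.5586  0.0442 -3.2819] [ 0.1317  0.0169 -0.0217] [ 0.1401 -0.1723  1.9063 -0.0001  1.4074  0.0773]
(array([-0.4001, -0.1062,  0.0067]), np.float64(-1.599))
[{'pixel': [313.6, 150.1], 'p': 0.96}] [315.8095 150.9903]
[107 108 106 105 104 102 101  92  59  25  13  12  13  15  15  13] [array([289, 350]), array([289, 350]), array([290, 349])]
```

Call:
apply_moves(slide=[[-0.02,-0.005,0],[-0.055,-0.014,0],[-0.095,-0.025,0],[-0.135,-0.036,0],[-0.175,-0.046,0]], twist=[-0.08,-0.2,-0.33,-0.46,-0.59], jaw=[255,255,255,255,255])

```text
time: 29.1
tool_pos: [0.4616, -0.0335, 0.1818]
tcp_rot: [[-0.612, 0.791, -0.002], [0.791, 0.612, 0.0], [0.002, -0.002, -1.0]]
ft_force: [-0.0, -0.6, -2.5]
opening: 0.0227
gripper_force: 60.8
```

Call:
apply_moves(slide=[[0,0,0],[0,0,0],[0,0,0],[0,0,0],[0,0,0]], twist=[-0.12,-0.25,-0.38,-0.51,-0.64], jaw=[255,255,255,255,255])

```text
time: 29.6
tool_pos: [0.462, -0.0323, 0.1817]
tcp_rot: [[-0.963, 0.269, -0.003], [0.269, 0.963, 0.0], [0.003, -0.0, -1.0]]
ft_force: [0.8, -0.1, -1.9]
opening: 0.0223
gripper_force: 60.8
```

```bash
python3 - <<'E'
from h import *
s=get_state();print(s["time"],s["tool_pos"],yaw(s),plan([.42,-.2604,.183],185.2-yaw(s)%360))
E
```

```text
29.6 [ 0.46201307 -0.03233853  0.18168859] 164.37404228739803 (array([-0.021 , -0.2309, -0.0013]), np.float64(-0.363))
```

Call:
apply_moves(slide=[[-0.003,-0.03,0],[-0.008,-0.075,0],[-0.012,-0.12,0],[-0.016,-0.165,0],[-0.019,-0.205,0]], twist=[-0.07,-0.15,-0.25,-0.33,-0.363], jaw=[255,255,255,255,255])

```text
time: 30.1
tool_pos: [0.4236, -0.2362, 0.1819]
tcp_rot: [[-0.996, -0.087, -0.002], [-0.087, 0.996, 0.001], [0.002, 0.001, -1.0]]
ft_force: [0.4, -0.7, -2.6]
opening: 0.0223
gripper_force: 60.8
```

Call:
apply_moves(slide=[[0,0,0],[0,0,0],[0,0,0],[0,0,0],[0,0,0]], twist=[0,0,0,0,0], jaw=[255,255,255,255,255])

```text
time: 30.6
tool_pos: [0.4253, -0.2337, 0.1831]
tcp_rot: [[-0.996, -0.087, -0.0], [-0.087, 0.996, 0.0], [0.0, 0.0, -1.0]]
ft_force: [-0.4, -0.5, -2.7]
opening: 0.0228
gripper_force: 60.8
```

```bash
python3 - <<'E'
from h import *
s=get_state();print(s["time"],s["tool_pos"],yaw(s),s["ft_force"],s["wrist_torque"],plan([.42,-.2604,.03],185.2-yaw(s)%360))
E
```

```text
30.6 [ 0.42533902 -0.2337008   0.18314682] -175.01975090182754 [-0.44388428 -0.51043827 -2.69833061] [-0.05865144  0.16661227 -0.0037621 ] (array([ 0.0076, -0.0262,  0.1531]), np.float64(-0.004))
```

Call:
apply_moves(slide=[[0.004,-0.015,0.03],[0.0075,-0.026,0.07],[0.0075,-0.026,0.11],[0.0075,-0.026,0.14],[0.0075,-0.026,0.155]], twist=[0,0,0,0,0], jaw=[255,255,255,255,255])

```text
time: 31.1
tool_pos: [0.4182, -0.2591, 0.0249]
tcp_rot: [[-0.996, -0.086, -0.004], [-0.086, 0.996, 0.004], [0.004, 0.004, -1.0]]
ft_force: [-0.2, -0.5, -2.8]
opening: 0.0225
gripper_force: 60.7
```

Call:
apply_moves(slide=[[0,0,0.003],[0,0,0.006],[0,0,0.009],[0,0,0.012],[0,0,0.014]], twist=[0,0,0,0,0], jaw=[255,255,255,255,255])

```text
time: 31.6
tool_pos: [0.4204, -0.2616, 0.0151]
tcp_rot: [[-0.996, -0.085, 0.001], [-0.085, 0.996, -0.001], [-0.001, -0.001, -1.0]]
ft_force: [0.2, 1.3, -3.3]
opening: 0.0225
gripper_force: 60.7
```

```bash
python3 - <<'E'
from h import *
s=get_state();print(s["time"],s["tool_pos"],yaw(s),s["ft_force"],s["wrist_torque"])
E
```

```text
31.6 [ 0.42044408 -0.26164583  0.01506076] -175.1101152219249 [ 0.15686571  1.25754051 -3.326908  ] [-0.03603925  0.14191451 -0.02958758]
```

Call:
apply_moves(slide=[[0,0,0.001],[0,0,0.002],[0,0,0.003],[0,0,0.004],[0,0,0.004]], twist=[0,0,0,0,0], jaw=[255,255,255,255,255])

```text
time: 32.1
tool_pos: [0.4199, -0.2613, 0.0103]
tcp_rot: [[-0.996, -0.085, 0.0], [-0.085, 0.996, -0.0], [-0.0, -0.0, -1.0]]
ft_force: [-0.5, 0.6, -1.6]
opening: 0.0227
gripper_force: 60.8
```

```bash
python3 - <<'E'
from h import *
s=get_state();print(s["time"],s["tool_pos"],yaw(s),s["ft_force"],s["wrist_torque"])
E
```

```text
32.1 [ 0.41990368 -0.26132674  0.01032393] -175.12601044253842 [-0.45638417  0.56379179 -1.57733946] [ 0.00614571  0.08980942 -0.02090585]
```

Contact is beginning.

Call:
apply_moves(slide=[[0,0,0.0005],[0,0,0.001],[0,0,0.0015],[0,0,0.002],[0,0,0.002]], twist=[0,0,0,0,0], jaw=[255,255,255,255,255])

```text
time: 32.6
tool_pos: [0.42, -0.2614, 0.0085]
tcp_rot: [[-0.996, -0.085, 0.0], [-0.085, 0.996, -0.0], [-0.0, -0.0, -1.0]]
ft_force: [-2.3, -0.3, 0.3]
opening: 0.0227
gripper_force: 61.1
```

```bash
python3 - <<'E'
from h import *
s=get_state();print(s["time"],s["tool_pos"],yaw(s),s["ft_force"],s["wrist_torque"])
E
```

```text
32.6 [ 0.41998785 -0.26143222  0.00853076] -175.12180897122838 [-2.29178671 -0.26269308  0.29352429] [ 0.02996556 -0.01281401  0.01195896]
```

Call:
apply_moves(slide=[[0,0,0],[0,0,0],[0,0,0],[0,0,0],[0,0,0]], twist=[0,0,0,0,0], jaw=[175,165,150,130,110])

```text
time: 33.1
tool_pos: [0.4199, -0.2613, 0.0084]
tcp_rot: [[-0.996, -0.085, 0.0], [-0.085, 0.996, -0.0], [-0.0, -0.0, -1.0]]
ft_force: [0.6, -0.1, -0.2]
opening: 0.0487
gripper_force: 0.0
```

Call:
apply_moves(slide=[[0,0,-0.01],[0,0,-0.03],[0,0,-0.06],[0,0,-0.1],[0,0,-0.15]], twist=[0,0,0,0,0], jaw=[100,90,80,60,40])

```text
time: 33.6
tool_pos: [0.4187, -0.2603, 0.1587]
tcp_rot: [[-0.996, -0.085, -0.003], [-0.085, 0.996, 0.002], [0.002, 0.002, -1.0]]
ft_force: [2.0, -0.7, -0.2]
opening: 0.0719
gripper_force: 0.0
```

```bash
python3 - <<'E'
from h import *
np.set_printoptions(precision=4,suppress=True)
s=get_state();print(s["time"],s["tool_pos"],yaw(s),s["opening"])
Z=dict(wrench_ring=.011,wrench_grip=.014,spanner=.003,nut_corner=.081,nut_hex=.081,aid_case=0,bur_block=0)
for n in("top","scene","wrist"):
  save(n,n+"_end.png")
  for t,z in Z.items(): print(n,t,[(round(r["p"],2),np.round(r["pixel"],1),at(n,r["pixel"],z,s)[:2]) for r in spotter.mark_of(n,t)[:1]])
for n in("top","scene"):
  a=cv2.imread(f"pics/{n}0.png").astype(int);b=cv2.imread(f"pics/{n}_end.png").astype(int)
  k,l,st,c=cv2.connectedComponentsWithStats(cv2.medianBlur((np.abs(a-b).max(2)>35).astype(np.uint8),3));print(n,[list(q) for q in st[1:] if q[4]>8])
E
```

```text
33.6 [ 0.4187 -0.2603  0.1587] -175.11928630454332 0.07185149849186521
top wrench_ring [(0.7, array([404.6, 162.4]), array([ 0.5702, -0.2598]))]
top wrench_grip [(0.66, array([408.7, 214.3]), array([ 0.422 , -0.2664]))]
top spanner [(0.7, array([435.3, 174.7]), array([ 0.5338, -0.3488]))]
top nut_corner [(0.48, array([312.7, 181. ]), array([0.5173, 0.0019]))]
top nut_hex [(0.81, array([346.6, 249.4]), array([ 0.3332, -0.0841]))]
top aid_case [(0.63, array([211.1, 170.5]), array([0.5609, 0.2959]))]
top bur_block [(0.86, array([310.3, 105.4]), array([0.7433, 0.0059]))]
scene wrench_ring [(0.9, array([248.9, 177.2]), array([ 0.5707, -0.2405]))]
scene wrench_grip [(0.93, array([296.5, 157.7]), array([ 0.4226, -0.2482]))]
scene spanner [(0.7, array([196.8, 215.6]), array([ 0.7335, -0.1772]))]
scene nut_corner [(0.83, array([482.6, 215.5]), array([0.2705, 0.2374]))]
scene nut_hex [(0.85, array([487. , 208.4]), array([0.245 , 0.2282]))]
scene aid_case []
scene bur_block []
wrist wrench_ring [(0.68, array([319.4, 336. ]), array([ 0.5653, -0.2461]))]
wrist wrench_grip [(0.75, array([317.2, 19
[... 2528 characters left out ...]
t32(211), np.int32(60), np.int32(3793)], [np.int32(247), np.int32(166), np.int32(14), np.int32(13), np.int32(61)], [np.int32(357), np.int32(171), np.int32(26), np.int32(23), np.int32(171)], [np.int32(481), np.int32(203), np.int32(5), np.int32(3), np.int32(11)], [np.int32(486), np.int32(204), np.int32(7), np.int32(5), np.int32(22)], [np.int32(472), np.int32(206), np.int32(4), np.int32(4), np.int32(12)], [np.int32(491), np.int32(211), np.int32(149), np.int32(189), np.int32(8681)], [np.int32(491), np.int32(213), np.int32(4), np.int32(6), np.int32(14)], [np.int32(485), np.int32(222), np.int32(13), np.int32(8), np.int32(57)], [np.int32(486), np.int32(249), np.int32(5), np.int32(3), np.int32(11)]]
```

The wrench is back on its mat and the bystanders look unmoved. I'll check the nut's angle from above before handing in.

Call:
apply_moves(slide=[[0,0.01,-0.03],[0,0.05,-0.065],[0.01,0.1,-0.1],[0.02,0.145,-0.13],[0.025,0.19,-0.16]], twist=[0,0,0,0,0], jaw=[0,0,0,0,0])

```text
time: 35.3
tool_pos: [0.3824, -0.0925, 0.3062]
tcp_rot: [[-0.996, -0.084, 0.001], [-0.084, 0.996, -0.0], [-0.001, -0.0, -1.0]]
ft_force: [-0.1, 0.1, -0.3]
opening: 0.0853
gripper_force: 0.0
```

Call:
apply_moves(slide=[[0.005,0.04,0],[0.008,0.067,0],[0.008,0.067,0],[0.008,0.067,0],[0.008,0.067,0]], twist=[0,0,0,0,0], jaw=[0,0,0,0,0])

```text
time: 35.8
tool_pos: [0.3697, -0.0283, 0.3047]
tcp_rot: [[-0.996, -0.084, -0.001], [-0.084, 0.996, -0.0], [0.001, -0.0, -1.0]]
ft_force: [-1.4, 0.7, -0.2]
opening: 0.0856
gripper_force: 0.0
```

```bash
cat > hexfit.py <<'E'
from h import *
def hexfit(f,s,c0):
    g=np.hypot(*[cv2.Sobel(cv2.GaussianBlur(cv2.imread(f,0).astype(np.float32),(0,0),.7),cv2.CV_32F,*d) for d in((1,0),(0,1))])
    c,T=cam("wrist",s);K=np.array(c["camera_matrix"]);Ti=np.linalg.inv(T)
    cx=T[:2,3]
    def px(P):
        p=Ti[:3,:3]@P.T+Ti[:3,3:];u=p[:2]/p[2];u=u*(1+c["k1"]*(u*u).sum(0));return K[:2,:2]@u+K[:2,2:]
    t=np.linspace(.05,.95,15)[:,None];res=[]
    for ph in np.arange(0,60,1.):
        best=0
        for dx in np.arange(-2,2.1,.5):
            for dy in np.arange(-2,2.1,.5):
                o=c0+np.array([dx,dy])/1e3;sc=0;n=0
                for k in range(6):
                    a,b=[o+.0185*np.array([np.cos(q),np.sin(q)]) for q in np.radians([ph+60*k,ph+60*k+60])]
                    m=(a+b)/2-o
                    if m@(cx-o)/np.linalg.norm(m)/np.linalg.norm(cx-o)<.2: continue
                    for z in(.073,.084):
                        P=np.c_[a+(b-a)*t,np.full(len(t),z)];u=px(P).astype(np.float32)
                        sc+=cv2.remap(g,u[0][None],u[1][None],1).sum();n+=len(t)
                best=max(best,sc/n)
        res.append((round(float(best),1),ph))
    return sorted(res)[::-1][:6]
E
python3 - <<'E'
from hexfit import *
s=get_state();print(s["time"],s["tool_pos"],yaw(s));save("wrist","w10.png")
a=np.radians(-174.966);R=np.array([[np.cos(a),np.sin(a),0],[np.sin(a),-np.cos(a),0],[0,0,-1]])
print("start",hexfit("pics/w2.png",dict(tool_pos=[.4039,-.0044,.3193],tcp_rot=R),np.array([.507,-.0016])))
print("now",hexfit("pics/w10.png",s,np.array([.507,-.0016])))
E
```

```text
35.8 [ 0.369666   -0.02832301  0.30472108] -175.17233084543824
start [(100.4, np.float64(51.0)), (98.6, np.float64(52.0)), (97.0, np.float64(53.0)), (96.1, np.float64(54.0)), (94.9, np.float64(55.0)), (94.0, np.float64(56.0))]
now [(121.1, np.float64(8.0)), (121.0, np.float64(10.0)), (121.0, np.float64(9.0)), (120.5, np.float64(11.0)), (120.2, np.float64(7.0)), (119.3, np.float64(12.0))]
```

```bash
cat > pol.py <<'E'
from h import *
np.set_printoptions(linewidth=220)
def polar(f,s,c0,z=.073):
    g=cv2.imread(f,0).astype(np.float32);rows=[]
    for ps in range(90,285,6):
        r=np.arange(13,23.1,.7)/1e3
        u=np.array([proj("wrist",[c0[0]+q*np.cos(np.radians(ps)),c0[1]+q*np.sin(np.radians(ps)),z],s) for q in r],np.float32)
        rows.append([ps]+list(cv2.remap(g,u[:,0][None],u[:,1][None],cv2.INTER_CUBIC)[0].astype(int)))
    print(np.array(rows))
E
python3 - <<'E'
from pol import *
a=np.radians(-174.966);R=np.array([[np.cos(a),np.sin(a),0],[np.sin(a),-np.cos(a),0],[0,0,-1]])
polar("pics/w2.png",dict(tool_pos=[.4039,-.0044,.3193],tcp_rot=R),[.507,-.0016])
# same camera, now: centre from flange/nose offsets
s=get_state();print(proj("wrist",[.507,-.0016,.073],s));polar("pics/w10.png",s,[.507,-.0016])
E
```

```text
[[ 90 117 124 123 114 106 104 112 125 131 133 132 130 127 126 126]
 [ 96 115 109  99  88  87  96 113 126 132 133 131 124 116 112 116]
 [102 100  90  82  80  88  98 110 119 126 130 128 121 111 108 114]
 [108  85  79  80  88  98 106 111 116 122 126 125 118 111 108 109]
 [114  78  77  83  93 104 115 124 130 132 132 129 120 111 107 108]
 [120  77  78  86  96 106 116 124 130 133 132 127 119 107 101 104]
 [126  78  84  92 101 113 121 129 132 134 133 128 120 107 102 103]
 [132  81  87  96 106 117 126 131 133 133 131 126 118 105 100 102]
 [138  80  87  97 108 116 125 130 133 134 132 130 123 108  98  98]
 [144  79  84  95 104 111 117 125 131 133 132 130 120 106  95  96]
 [150  78  77  85  96 106 117 127 132 132 132 130 119 106  97  98]
 [156  83  75  77  86  96 106 113 120 125 129 131 125 114 101  96]
 [162  89  79  74  77  86  93 103 110 120 127 131 129 118 102  93]
 [168  89  77  73  75  79  90 102 116 125 132 133 128 118 103  92]
 [174  83  75  75  77  85  97 112 123 132 134 133 130 116 102  89]
 [180  78  73  76  81  93 106 120 128 133 133 134 132 127 114  98]
 [186  75  74  80  90 106 12
[... 2651 characters left out ...]
 132 134 133 134 135 134 129]
 [228  80  76  74  75  84  98 116 130 134 135 134 133 133 134 127]
 [234  84  76  74  74  79  87 104 121 129 133 134 133 134 134 134]
 [240  90  81  77  75  76  83  96 113 123 131 134 134 134 135 133]
 [246 102  92  83  77  74  76  80  91 106 121 128 133 135 134 133]
 [252 109 104  93  84  77  74  73  75  84  98 116 128 133 134 133]
 [258 110 112 111 103  93  82  75  76  85 106 125 131 134 133 132]
 [264 106 113 118 121 117 108  98  93 102 119 130 133 133 132 131]
 [270 103 105 111 122 132 136 134 128 128 130 132 133 131 132 131]
 [276 102 102 105 111 121 131 136 135 134 132 133 132 131 132 132]
 [282 102 101 101 103 108 115 124 129 131 131 132 132 132 132 132]]
```

Nut corners moved from about 163°/228° to 126°/193°, roughly 36° clockwise. That matches the driven 40.7° less about 5° of play, so the nut stayed where it bottomed.

```bash
python3 -c "
from bench import ticket;print(ticket.job_done())"
```

```text
the job is handed in; nothing more can be done
None
```

I tightened the nut about 36° clockwise until the wrench gave, stopped well short of its end stop, lifted the wrench off after freeing a brief bind with small wiggles, laid it back on its mat, and handed the job in at about 36 s (verdict not shown).

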